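Get the seed jar out from behind the things on the shed shelf

TASK

The brown glass jar on the shelf plank is hemmed in by the spray bottle, the aluminium tin and the little terracotta pot: first stand all three of these upright in the steel tray at the side, leaving the jar where it is. Then, while all three wait in the tray, fetch the jar and stand it in the middle of the round cork mat, and finally put the bottle, the tin and the pot back upright on the plank, each on the very spot where it stood at the start. Knock nothing over and leave the trowel and the two dibbers alone.

Things in the scene. Friction and masses are not known exactly. Their poses are not given: they have to be found in the camera images.
- jar: Brown glass jar with black screw lid, upright on the plank. Bottle, tin and pot stand about 63 to 73 mm from it (centres), one before it, one at each side. Glass 50 mm diameter up to 62 mm height, lid 45 mm diameter from 68 to 84 mm (top). 260 g. Grip the glass about 53 mm up. Its turn about the vertical does not matter. Origin: centre of its underside, z up.
- spray_bottle: Small white plastic spray bottle, upright. Body 52 mm diameter up to 70 mm, shoulder to 82, grey collar 34 mm diameter from 82 to 108, then a 24 mm wide spray head (thin nozzle reaching 16 mm from the axis to its -x) up to 122 mm (top). About 220 g, varies. Grip the collar, 98 mm up. Its turn about the vertical does not matter. Origin: centre of its underside, z up.
- tin: Plain aluminium canister, upright: body 53 mm diameter up to 68 mm height, fixed overlapping lid 56 mm diameter from 68 to 92 mm, on it a small wooden knob (20 mm wide) up to 104 mm (top). About 200 g, varies. Grip the lid band about 80 mm up. Its turn about the vertical does not matter. Origin: centre of its underside, z up.
- pot: Small open terracotta flower pot, upright, 66 mm tall; rim band 56 mm outside diameter from 43 to 66 mm height, foot 42 mm diameter, wall 4 mm. About 130 g, varies. Grip the outside of the rim band, 53 mm up. Its turn about the vertical does not matter. Origin: centre of its underside, z up.
- plank: Fixed thick wooden shelf plank lying on the bench, 190 mm (its x) by 290 mm (its y), 40 mm thick, with a green spring clip on its front edge that is part of it (rises 4 mm above it, at the edge only). Bottle, tin, pot and jar stand on its top at the start. Origin: centre of its underside, so its top is at z = 40 mm; its x points away from the robot, give or take its yaw.
- tray: Fixed square shallow steel tray on the bench to one side of the plank (left or right varies), 190 by 190 mm outside, walls 5 mm thick and 14 mm high, floor 5 mm thick: the side area. Inside it is 180 by 180 mm, room for the three things 90 mm apart. Origin: centre of its underside; x and y along its sides.
- mat: Fixed round cork mat, 100 mm diameter, 6 mm thick, on the bench at the other side of the plank from the tray: where the jar goes. Origin: centre of its underside, so its top is 6 mm above it.
- trowel: Aluminium trowel with wooden handle, about 270 mm long, lying on the bench between robot and plank, at most 25 mm high. Bystander, to be left alone. Origin: near its middle, underside; handle to its -x.
- dibber_short: Wooden dibber, 150 mm long, 24 mm thick, lying on the bench behind the plank. Bystander, to be left alone. Origin: middle of its length, underside; point to its +x.
- dibber_long: Wooden dibber, 200 mm long, 24 mm thick, lying on the bench behind the plank. Bystander, to be left alone. Origin: middle of its length, underside; point to its +x.
Mind the look-alikes: they are no part of the job. There is more than one size of the mat; the one meant has the size given above.

How it is judged:
By the outcome, as a careful person would: the job done as asked, in the order asked, and still so for the second after the job is handed in, with the robot touching nothing.
It also fails if it takes over 128 s, if anything falls off the work surface, if the arm or the gripper's body presses on something with over 40 N, if the wrist force passes 120 N, or if a joint passes its speed limit or range.

ROBOT

A 6-joint arm with a two-finger parallel gripper is mounted at the origin on the work surface. World frame = base frame: x ahead of the robot, y to its left, z up, the work surface at z = 0. Lengths are in mm, angles in degrees, forces in N, time in s.
With the tool pointing down it reaches from about 250 to 725 mm from the base axis. Payload 9.7 kg.
Tool frame: the origin (TCP) lies midway between the tips of the shut fingers; the grasp point (between the pads) lies 19 mm behind it; z points along the fingers, y is the direction in which the jaws open and shut (so a half turn about z gives the same grasp; the last joint's range is limited). The gripper opens to 85 mm and grips with 20 to 120 N. Pads are 22 mm wide; open, the fingers measure 114 mm over their backs; the gripper's body (76 mm by 85 mm) begins 54 mm behind the grasp point. The pads swing forward as they close: fully open they stand 13 mm farther back than shut.
Start: joints at [76.146, 4.979, 10.078, 95.1, 0, 90], TCP at [131.695, 533.997, 231.284] pointing down, gripper open.
Joint ranges: [-179.16, 179.16], [-48.56, 103.87], [-65.8, 70.77], [-126.05, 130.52], [-82.76, 87.17], [-180, 180]. Speed limits (degrees/s): [127.2, 127.2, 147.25, 180, 180, 180].

INTERFACE

Orientations are given as a 3x3 rotation matrix whose columns are the frame's x, y, z axes.
In Python, from cell import manip, vision gives the robot as it stands. The module is installed in compiled form; this text tells all that it offers.
- The arm moves only by the tool jog_arm, never from a script. Its arguments are lists of equal length, an entry for each row: "dp": the shift along the tool's x, y, z normalised to -1 to 1, where 1 is 0.2 m, a list of three; "dr": the turn, a rotation vector about the tool's x, y, z normalised to -1 to 1, where 1 is 90 degrees, a list of three. A call has 1 to 20 rows; each row is the pose to reach, as a shift and turn from the pose commanded when the call began, along the tool's axes at that moment; what a row does not reach only later rows make up. A row lasts 1/10 s, in which the tool goes at most 50 mm and 8.59 degrees, less where a joint would pass 70% of its speed; a pose out of reach is approached as far as the arm can. A call with a number of a shift or a turn outside -1 to 1 is refused whole. A call with a gripper value outside its range is refused whole. "grip" is the opening, from -1 (shut) to 1 (fully open), set as the call begins (left out, the last holds). The fingers move at their own pace and stop on an object; "grip_force" is the grip in N (left out, the last holds). Time passes only in rows, so rows that repeat a pose let the fingers close. It gives the time, the measured TCP pose, the force and the opening at its end, in the units of the state.
- manip.sense(): the state, without advancing time (a new reading comes with each control period).
- vision.grab_frame(name): name is "scene" or "top" or "wrist"; returns a dict with "frame" (420x560x3 uint8, red, green, blue), "fov_y" (degrees; the focal length in pixels is half the picture's height over the tangent of half this angle, whatever the lens; pixels are square), "cx", "cy" (the principal point, pixels), "T" (4x4, takes a point from camera to world coordinates). Camera axes: x right, y up, looking along -z (the intrinsics and any distortion apply to the point x, -y, -z); pixel columns grow to the right and rows downward; lengths in mm; the calibration is good to about 2 mm. A picture is of the moment at which its call begins. There is no depth.
- manip.sign_off(): hands the job in, once; it reports no verdict.
The state is a dict: "time_s": time; "q": joint angles; "dq": joint speeds; "effort": joint torques, N m; "ee_pos": TCP position; "orientation": TCP orientation; "force": force on the tool from outside, world axes, zero at the start; "torque": the same for the moment, N m; "grip_width": opening from 0.0 (shut) to 1.0 (fully open).
Only numpy, scipy, OpenCV 4.12 (cv2) and the standard library are available. Lean on these libraries where they do the work, as an engineer would, in place of code of your own. Each camera call takes 0.05 s, during which the arm holds its last target.

## Working session

There is one attempt and no reset: what is moved stays moved. The work goes in short steps, Python scripts to look and compute and a tool call to move; the robot and the scene stay as the last step left them, time stands still between calls to the robot, and variables do not carry over. Pictures are saved under pics/ and viewed, and the job is handed in when it is done.

Besides the shell and the picture viewer there is one more tool, called as name(argument=value, ...) on one line, values as JSON. jog_arm: Moves the arm, as the interface text tells. Its arguments: {"type":"object","properties":{"dp":{"type":"array","items":{"type":"array","items":{"type":"number","minimum":-1,"maximum":1}}},"dr":{"type":"array","items":{"type":"array","items":{"type":"number","minimum":-1,"maximum":1}}},"grip":{"type":"number"},"grip_force":{"type":"number"}},"required":["dp","dr"]}

```bash
mkdir -p pics; ls; python3 - <<'E'
from cell import manip, vision
import cv2, json
s=manip.sense(); print(s)
for n in ["scene","top","wrist"]:
    f=vision.grab_frame(n); print(n,f["fov_y"],f["cx"],f["cy"],f["T"].tolist(), [k for k in f])
    cv2.imwrite(f"pics/{n}0.png",f["frame"][:,:,::-1])
E
```

```text
pics
{'time_s': 0.0, 'q': array([7.61445264e+01, 5.01005788e+00, 1.00343895e+01, 9.51016285e+01,
       1.61902648e-03, 8.99991990e+01]), 'dq': array([-0.05215382,  0.06056344,  0.02220832,  0.01780743,  0.05780542,
        0.01802381]), 'effort': array([-1.35559996e-03, -5.20393324e+01,  4.64799464e+01,  1.67475455e-02,
       -2.01575904e-04,  4.49191361e-06]), 'ee_pos': array([131.64360283, 533.75908322, 230.59251326]), 'orientation': array([[-9.70906216e-01,  2.39459802e-01, -3.50505307e-04],
       [ 2.39460057e-01,  9.70905342e-01, -1.30306337e-03],
       [ 2.82761782e-05, -1.34908435e-03, -9.99999090e-01]]), 'force': array([-0.60474575, -0.23047312,  0.04789657]), 'torque': array([-0.00752093,  0.06426231,  0.02605971]), 'grip_width': 1.0001658756218865}
scene 50.87957761485165 272.7746768946588 210.27414619300498 [[-0.14779027242031798, -0.7139993947295354, 0.684370440407668, 1334.4101911816554], [0.9890187229395522, -0.10667109601055798, 0.10228999438324153, 130.10880912803316], [-3.2449121007826596e-05, 0.6919726451253428, 0.7219237198937926, 858.0288148828744], [0.0, 0.0, 0.0, 1.0]] ['frame', 'fov_y', 'cx', 'cy', 'T']
top 57.061954831463254 279.41459805314867 213.3335528845726 [[-0.02117006706336155, 0.9826366124970698, -0.1843288258542776, 416.0308370142411], [-0.9993278284781015, -0.026316993426643617, -0.025520718763862013, -19.197535007680322], [-0.029928573132959716, 0.1836646499391372, 0.9825332446655225, 873.3301213287851], [0.0, 0.0, 0.0, 1.0]] ['frame', 'fov_y', 'cx', 'cy', 'T']
wrist 68.40829138077675 278.2198431543029 208.53506716556512 [[0.23907996125133738, -0.9243510157112813, -0.2973482333587685, 54.84593557610531], [0.9709993272750793, 0.22726640081155491, 0.07423132420686283, 552.4820298561124], [-0.0010385371450854558, -0.3064721566728099, 0.9518790567214485, 374.2535696244009], [0.0, 0.0, 0.0, 1.0]] ['frame', 'fov_y', 'cx', 'cy', 'T']
```

View pics/scene0.png

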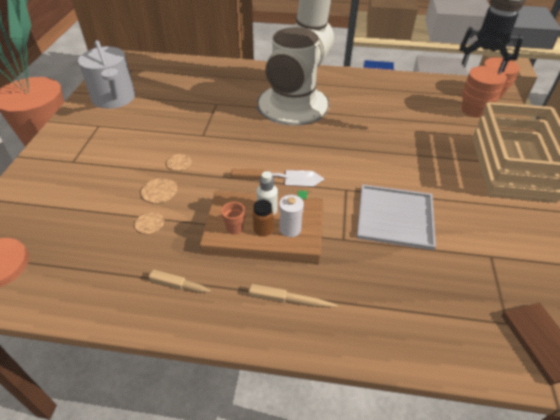

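View pics/top0.png

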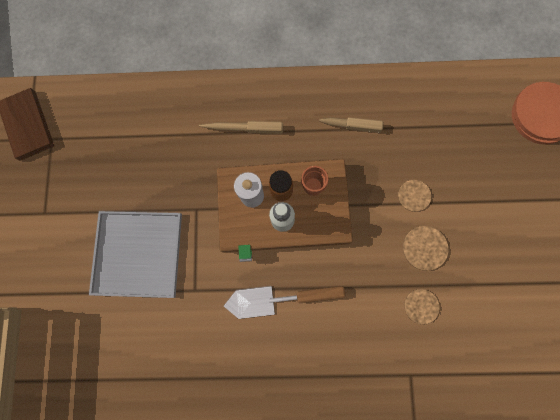

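View pics/wrist0.png

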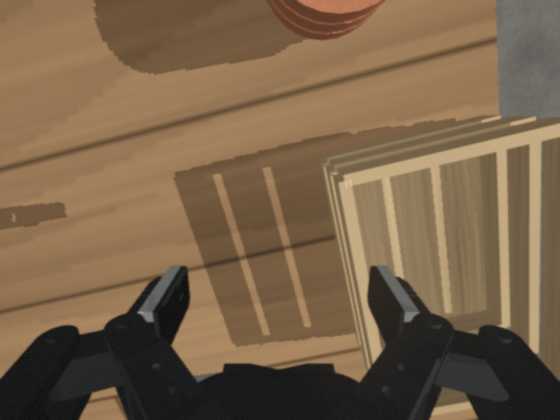

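The top view shows the tray at about (137,254), plank (285,205), tin (248,187), jar (281,183), pot (315,180), bottle (282,214), and three cork mats at (415,195), (426,248) and (422,306). I'll enlarge these and set up the geometry.

```bash
cat > h.py <<'E'
import numpy as np, cv2
from cell import manip, vision
def grab(n):
    f=vision.grab_frame(n); H=f["frame"].shape[0]
    f["f"]=H/2/np.tan(np.radians(f["fov_y"]/2)); return f
def proj(c,P):
    P=np.atleast_2d(np.asarray(P,float)); T=c["T"]; q=(P-T[:3,3])@T[:3,:3]
    return np.c_[c["cx"]+c["f"]*q[:,0]/-q[:,2], c["cy"]-c["f"]*q[:,1]/-q[:,2]]
def unproj(c,uv,z):
    uv=np.atleast_2d(np.asarray(uv,float)); d=np.c_[(uv[:,0]-c["cx"])/c["f"],-(uv[:,1]-c["cy"])/c["f"],-np.ones(len(uv))]
    T=c["T"]; d=d@T[:3,:3].T; t=(z-T[2,3])/d[:,2]
    return T[:3,3]+d*t[:,None]
def crop(c,x0,y0,x1,y1,s,name,draw=None):
    im=c["frame"][y0:y1,x0:x1,::-1].copy(); im=cv2.resize(im,None,fx=s,fy=s,interpolation=cv2.INTER_CUBIC)
    for pts,col in (draw or []):
        p=((np.asarray(pts)+0.5-[x0,y0])*s).astype(np.int32)
        cv2.polylines(im,[p.reshape(-1,1,2)],False,col,1)
    cv2.imwrite("pics/"+name,im)
def circ(x,y,z,r,n=48):
    a=np.linspace(0,2*np.pi,n+1); return np.c_[x+r*np.cos(a),y+r*np.sin(a),np.full(n+1,z)]
E
python3 - <<'E'
from h import *
import pickle
d={}
for n in ["scene","top"]: d[n]=grab(n)
pickle.dump(d,open("c0.pkl","wb"))
crop(d["top"],200,140,360,260,5,"t_pl.png"); crop(d["top"],380,170,460,330,3.7,"t_mat.png"); crop(d["top"],80,200,190,310,5,"t_tray.png")
crop(d["scene"],190,160,340,265,5,"s_pl.png")
hsv=cv2.cvtColor(d["top"]["frame"],cv2.COLOR_RGB2HSV)
for uv in [(415,195),(426,248),(422,306)]: print(unproj(d["top"],[uv],6))
E
```

```text
[[ 612.99893689 -306.89242095    6.        ]]
[[ 491.66457006 -320.80359618    6.        ]]
[[ 366.5319396  -300.92494444    6.        ]]
```

View pics/t_pl.png

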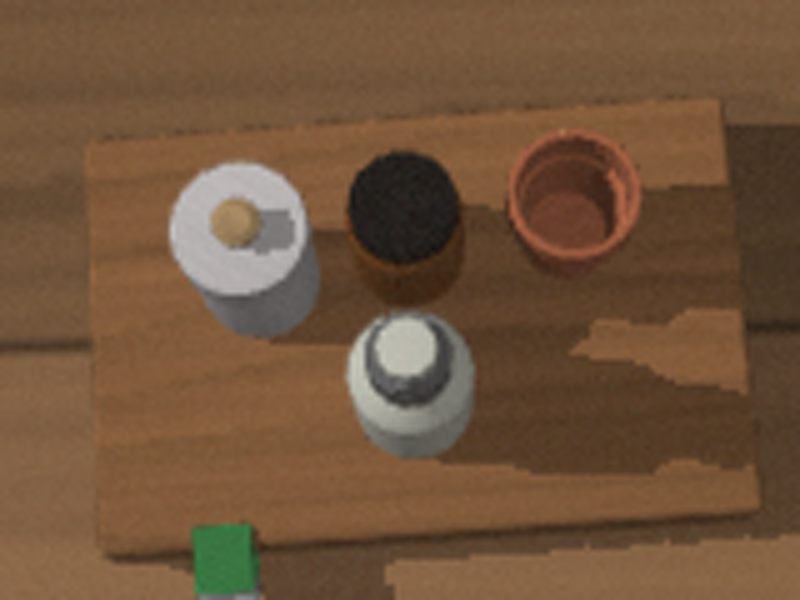

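View pics/t_mat.png

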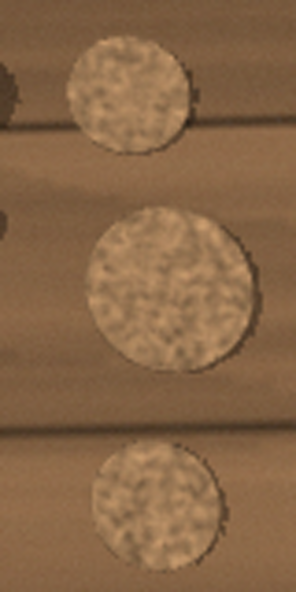

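View pics/s_pl.png

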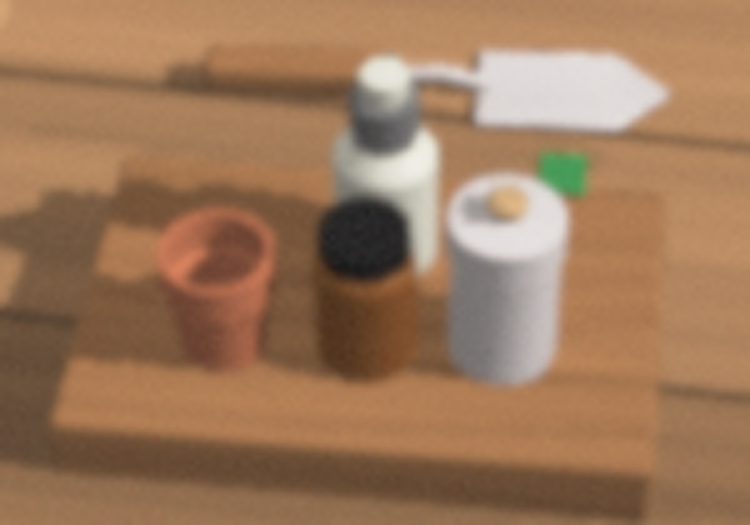

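View pics/t_tray.png

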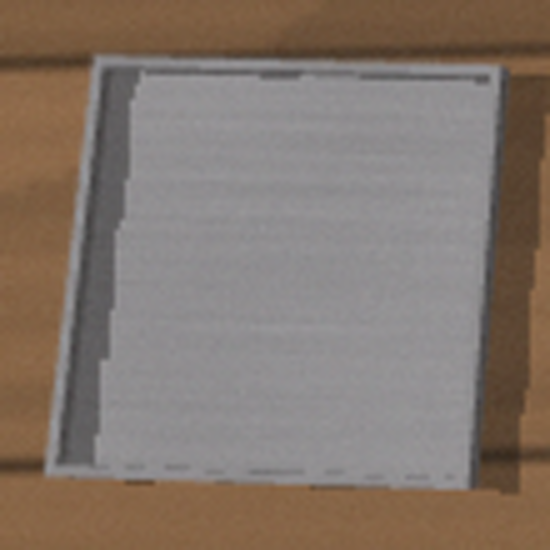

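```bash
python3 - <<'E'
from h import *
import pickle
np.set_printoptions(precision=1,suppress=True)
d=pickle.load(open("c0.pkl","rb")); t=d["top"]; s=d["scene"]
tc=unproj(t,np.array([(97,57),(505,68),(475,487),(47,473)])/5+[80,200]-.5+0,14)
print("tray",tc,tc.mean(0),np.linalg.norm(tc-np.roll(tc,-1,0),axis=1),np.linalg.norm(tc[0]-tc[2]),np.linalg.norm(tc[1]-tc[3]))
pc=unproj(t,np.array([(86,146),(719,100),(760,512),(104,552)])/5+[200,140]-.5,40)
print("plank",pc,pc.mean(0),np.linalg.norm(pc-np.roll(pc,-1,0),axis=1))
for n,uv,z in [("tin",(238,228),132),("jar",(404,206),124),("bottle",(407,345),162),("pot",(574,198),106)]:
    print(n,unproj(t,np.array(uv)/5+[200,140]-.5,z))
for n,uv,z in [("tin",(508,216),132),("jar",(364,236),124),("bottle",(384,75),162),("pot",(217,250),106)]:
    print("scene",n,unproj(s,np.array(uv)/5+[190,160]-.5,z))
for n,uv,w,h in [("m1",(129,94),124,119),("m2",(171,288),170,166),("m3",(157,505),131,132)]:
    c=np.array(uv)/3.7+[380,170]-.5
    a=unproj(t,[c,c-[w/7.4,0],c+[w/7.4,0]],6); print(n,a[0],np.linalg.norm(a[1]-a[2]))
E
```

```text
tray [[594.1 418.2  14. ]
 [583.8 228.9  14. ]
 [397.  237.2  14. ]
 [406.9 428.2  14. ]] [495.4 328.1  14. ] [189.6 187.1 191.3 187.4] 267.54539733467305 266.5522705959901
plank [[ 678.6  141.8   40. ]
 [ 691.3 -143.5   40. ]
 [ 505.6 -151.5   40. ]
 [ 495.2  132.3   40. ]] [592.7  -5.2  40. ] [285.5 185.9 284.  183.6]
tin [[613.8  63.  132. ]]
jar [[623.1  -2.9 124. ]]
bottle [[558.6  -3.7 162. ]]
pot [[629.5 -72.3 106. ]]
scene tin [[615.8  65.6 132. ]]
scene jar [[630.8   0.4 124. ]]
scene bottle [[560.8  -1.  162. ]]
scene pot [[632.9 -70.  106. ]]
m1 [ 613.3 -305.5    6. ] 75.6801121622229
m2 [ 493.1 -320.3    6. ] 101.04047837921587
m3 [ 366.6 -300.8    6. ] 75.83430575659818
```

The three mats in the top view are (415,195), 76 mm; (426,248), 101 mm; and (422,306), 76 mm. Only the middle one is 100 mm across, so it is the target, and the enlarged crop confirms it is clearly the largest. The tray is 190 mm square and the jar's distances to its neighbours (64–70 mm) match the description. First I'll approach the bottle.

```bash
cat >> h.py <<'E'
from scipy.spatial.transform import Rotation as R
def go(x,y,z,yaw):
    s=manip.sense(); c=np.cos(np.radians(yaw)); n=np.sin(np.radians(yaw))
    Rt=np.array([[c,n,0],[n,-c,0],[0,0,-1.]])
    R0=s["orientation"]; d=R0.T@(np.array([x,y,z])-s["ee_pos"])/200
    r=R.from_matrix(R0.T@Rt).as_rotvec(degrees=True)/90
    print("t",round(s["time_s"],2),"dp",d.round(4).tolist(),"dr",r.round(4).tolist(),"ee",s["ee_pos"].round(1),"w",round(s["grip_width"],3),"dist",round(np.linalg.norm(d)*200))
E
python3 -c "
from h import *
go(559.5,-2.5,230,180)"
```

```text
t 0.25 dp [-2.7192, -2.0918, 0.006] dr [-0.0004, -0.0001, -0.1539] ee [131.7 533.9 231. ] w 1.001 dist 686
```

jog_arm(dp=[[-0.18,-0.14,0],[-0.36,-0.28,0],[-0.54,-0.42,0],[-0.72,-0.56,0],[-0.9,-0.7,0],[-1,-0.77,0]], dr=[[0,0,-0.02],[0,0,-0.04],[0,0,-0.06],[0,0,-0.09],[0,0,-0.12],[0,0,-0.154]], grip=0.4)

```text
time_s: 0.85
ee_pos: [290.2, 334.2, 231.6]
orientation: [[-1.0, -0.0, 0.001], [-0.0, 1.0, 0.0], [-0.001, 0.0, -1.0]]
force: [0.1, 0.9, 0.2]
grip_width: 0.704
```

```bash
python3 -c "
from h import *
go(559.5,-2.5,230,180)"
```

```text
t 0.85 dp [-1.3456, -1.6842, 0.0086] dr [0.0, 0.0004, 0.0003] ee [290.2 334.2 231.6] w 0.704 dist 431
```

jog_arm(dp=[[-0.14,-0.18,0],[-0.28,-0.36,0],[-0.42,-0.54,0],[-0.56,-0.72,0],[-0.7,-0.88,0],[-0.8,-1,0]], dr=[[0,0,0],[0,0,0],[0,0,0],[0,0,0],[0,0,0],[0,0,0]])

```text
time_s: 1.45
ee_pos: [450.2, 134.5, 231.3]
orientation: [[-1.0, 0.001, 0.0], [0.001, 1.0, -0.0], [-0.0, -0.0, -1.0]]
force: [0.3, 0.8, 0.2]
grip_width: 0.698
```

jog_arm(dp=[[-0.1,-0.12,0],[-0.2,-0.25,0],[-0.3,-0.4,0],[-0.4,-0.5,0],[-0.5,-0.6,0],[-0.545,-0.684,0],[-0.545,-0.684,0]], dr=[[0,0,0],[0,0,0],[0,0,0],[0,0,0],[0,0,0],[0,0,0],[0,0,0]])

```text
time_s: 2.15
ee_pos: [558.8, -1.9, 230.4]
orientation: [[-1.0, 0.002, -0.001], [0.002, 1.0, -0.0], [0.001, -0.0, -1.0]]
force: [-0.3, 0.2, -0.6]
grip_width: 0.7
```

```bash
python3 - <<'E'
from h import *
go(559.5,-2.5,230,180)
w=grab("wrist"); cv2.imwrite("pics/w1.png",w["frame"][:,:,::-1])
O={"bottle":(559.5,-2.5),"tin":(615,64),"jar":(626,-1.5),"pot":(631,-71)}
crop(w,0,0,560,420,1.4,"w1.png",[(proj(w,circ(*O["bottle"],162,12)),(0,0,255)),(proj(w,circ(*O["bottle"],148,17)),(0,0,255)),(proj(w,circ(*O["tin"],132,28)),(0,255,0)),(proj(w,circ(*O["jar"],124,22.5)),(255,0,0)),(proj(w,circ(*O["pot"],106,28)),(255,255,0))])
E
```

```text
t 2.15 dp [-0.0037, -0.0029, 0.0022] dr [-0.0002, -0.0007, -0.0013] ee [558.8  -1.9 230.4] w 0.7 dist 1
```

View pics/w1.png

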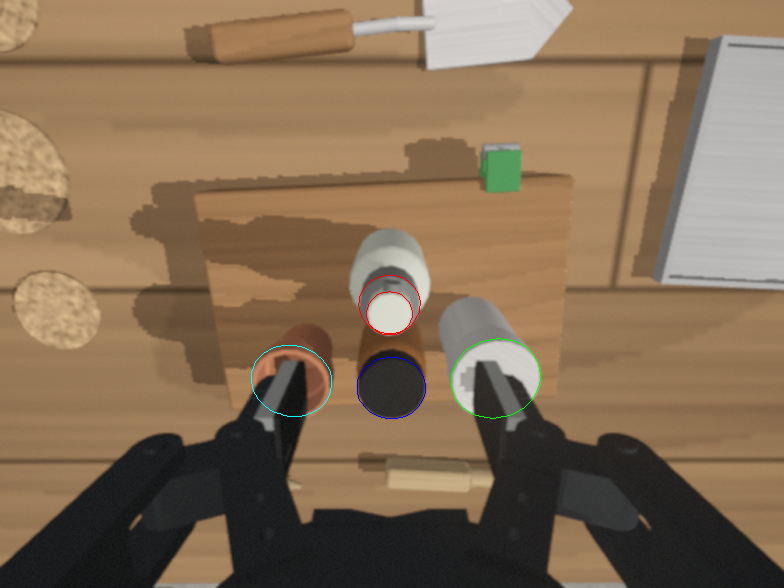

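The wrist overlay lands on all four tops: bottle (390,312), jar (391,386), tin (495,378) and pot (291,380) in the enlarged picture. The estimates agree to about 1 mm, so I'll descend on the bottle collar.

jog_arm(dp=[[-0.004,-0.003,0.15],[-0.004,-0.003,0.3],[-0.004,-0.003,0.42],[-0.004,-0.003,0.52],[-0.004,-0.003,0.562],[-0.004,-0.003,0.562],[-0.004,-0.003,0.562]], dr=[[0,0,0],[0,0,0],[0,0,0],[0,0,0],[0,0,0],[0,0,0],[0,0,0]])

```text
time_s: 2.9
ee_pos: [559.1, -0.4, 120.0]
orientation: [[-1.0, -0.0, 0.001], [-0.0, 1.0, 0.0], [-0.001, 0.0, -1.0]]
force: [0.1, -0.9, -0.3]
grip_width: 0.699
```

jog_arm(dp=[[0,0,0],[0,0,0],[0,0,0],[0,0,0],[0,0,0],[0,0,0],[0,0,0],[0,0,0]], dr=[[0,0,0],[0,0,0],[0,0,0],[0,0,0],[0,0,0],[0,0,0],[0,0,0],[0,0,0]], grip=-1, grip_force=40)

```text
time_s: 3.7
ee_pos: [559.4, -0.9, 120.2]
orientation: [[-1.0, 0.0, 0.002], [0.0, 1.0, -0.0], [-0.002, -0.0, -1.0]]
force: [-0.3, -0.8, 5.5]
grip_width: 0.381
```

```bash
python3 - <<'E'
from h import *
go(559.5,-2.5,118,180)
w=grab("wrist"); cv2.imwrite("pics/w2.png",w["frame"][:,:,::-1])
s=manip.sense();print(s["force"],s["torque"])
E
```

```text
t 3.7 dp [-0.0002, -0.008, 0.0108] dr [-0.0001, 0.0013, -0.0001] ee [559.4  -0.9 120.2] w 0.381 dist 3
[-1.28795878 -0.49878219  5.6336785 ] [-0.06290756  0.06389991  0.00091922]
```

View pics/w2.png

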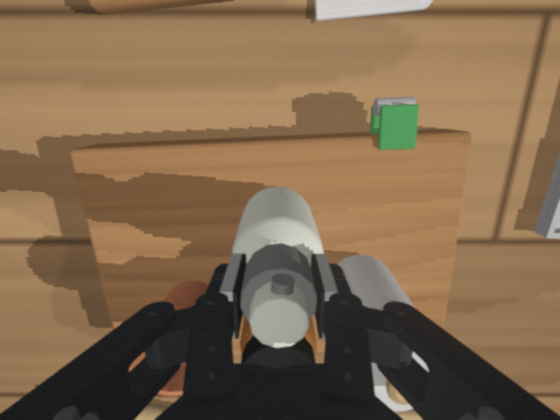

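The collar is gripped at width 0.38 (about 33 mm), as expected. I'll lift it and carry it to the tray, and from here I'll track the commanded pose as well.

jog_arm(dp=[[0,0,-0.06],[0,0,-0.16],[0,0,-0.3],[0,0,-0.44],[0,0.04,-0.55],[0.02,0.14,-0.6],[0.06,0.28,-0.6],[0.12,0.44,-0.6],[0.18,0.62,-0.6],[0.24,0.8,-0.6],[0.3,0.98,-0.6]], dr=[[0,0,0],[0,0,0],[0,0,0],[0,0,0],[0,0,0],[0,0,0],[0,0,0],[0,0,0],[0,0,0],[0,0,0],[0,0,0]])

```text
time_s: 4.85
ee_pos: [498.0, 196.5, 239.5]
orientation: [[-1.0, 0.0, 0.0], [0.0, 1.0, 0.0], [-0.0, 0.0, -1.0]]
force: [0.7, 0.4, -1.2]
grip_width: 0.381
```

```bash
cat >> h.py <<'E'
import json,os
def cm(calls=None,init=None):
    """commanded pose tracker: calls = list of (dp_last,dr_last)"""
    if init is not None: p,Rm=np.array(init[0]),np.array(init[1])
    else:
        j=json.load(open("cmd.json")); p,Rm=np.array(j[0]),np.array(j[1])
    for dp,dr in calls or []:
        p=p+Rm@(np.array(dp)*200); Rm=Rm@R.from_rotvec(np.array(dr)*90,degrees=True).as_matrix()
    json.dump([p.tolist(),Rm.tolist()],open("cmd.json","w")); return p,Rm
def goc(x,y,z,yaw):
    p,R0=cm(); s=manip.sense(); c=np.cos(np.radians(yaw)); n=np.sin(np.radians(yaw))
    Rt=np.array([[c,n,0],[n,-c,0],[0,0,-1.]])
    d=R0.T@(np.array([x,y,z])-p)/200; r=R.from_matrix(R0.T@Rt).as_rotvec(degrees=True)/90
    print("t",round(s["time_s"],2),"cmd",p.round(1),"ee",s["ee_pos"].round(1),"DP",d.round(4).tolist(),"DR",r.round(4).tolist(),"w",round(s["grip_width"],3),"F",s["force"].round(1))
E
python3 - <<'E'
from h import *
a=np.radians(76.146+90);c,n=np.cos(a),np.sin(a)
p,_=cm([([-1,-.77,0],[0,0,-.154]),([-.8,-1,0],[0,0,0]),([-.545,-.684,0],[0,0,0]),([-.004,-.003,.562],[0,0,0])],init=([131.695,533.997,231.284],[[c,n,0],[n,-c,0],[0,0,-1.]]))
print("grasp bottle",p)
cm([([.3,.98,-.6],[0,0,0])])
goc(447,328,238.9,180)
E
```

```text
grasp bottle [558.8370501   -0.78446113 118.884     ]
t 4.85 cmd [498.8 195.2 238.9] ee [498.  196.5 239.5] DP [0.259, 0.664, -0.0001] DR [0.0, 0.0, 0.0001] w 0.381 F [ 0.7  0.4 -1.2]
```

jog_arm(dp=[[0.06,0.16,0],[0.13,0.32,0],[0.19,0.48,0],[0.24,0.6,0],[0.26,0.664,0.05],[0.26,0.664,0.2],[0.26,0.664,0.36],[0.26,0.664,0.5],[0.26,0.664,0.62],[0.26,0.664,0.7],[0.26,0.664,0.74],[0.26,0.664,0.765],[0.26,0.664,0.765]], dr=[[0,0,0],[0,0,0],[0,0,0],[0,0,0],[0,0,0],[0,0,0],[0,0,0],[0,0,0],[0,0,0],[0,0,0],[0,0,0],[0,0,0],[0,0,0]])

```text
time_s: 6.15
ee_pos: [447.1, 327.9, 86.2]
orientation: [[-1.0, 0.0, 0.0], [0.0, 1.0, 0.0], [-0.0, 0.0, -1.0]]
force: [0.2, -0.2, -1.7]
grip_width: 0.384
```

```bash
python3 - <<'E'
from h import *
cm([([.26,.664,.765],[0,0,0])])
goc(447,328,83.9,180)
w=grab("scene"); crop(w,250,140,450,290,4,"s3.png")
E
```

```text
t 6.15 cmd [446.8 328.   85.9] ee [447.1 327.9  86.2] DP [-0.001, -0.0, 0.0099] DR [0.0, 0.0, 0.0001] w 0.384 F [ 0.2 -0.2 -1.7]
```

View pics/s3.png

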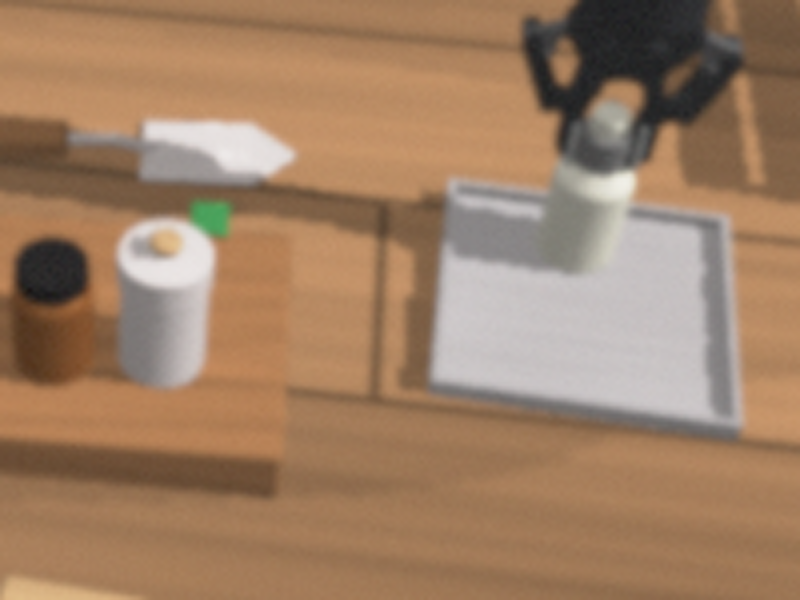

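The bottle hangs over the tray at (590,200) in the crop and is almost on the floor. I'll settle it, release, and go up.

jog_arm(dp=[[0,0,0.004],[0,0,0.008],[0,0,0.01],[0,0,0.01]], dr=[[0,0,0],[0,0,0],[0,0,0],[0,0,0]])

```text
time_s: 6.6
ee_pos: [447.3, 328.2, 85.2]
orientation: [[-1.0, -0.0, 0.002], [-0.0, 1.0, 0.001], [-0.002, 0.001, -1.0]]
force: [-1.3, -1.6, 4.1]
grip_width: 0.382
```

jog_arm(dp=[[0,0,0],[0,0,0],[0,0,0],[0,0,0],[0,0,-0.08],[0,0,-0.25],[0,0,-0.45],[0,0,-0.65],[0,0,-0.75],[0,0,-0.75]], dr=[[0,0,0],[0,0,0],[0,0,0],[0,0,0],[0,0,0],[0,0,0],[0,0,0],[0,0,0],[0,0,0],[0,0,0]], grip=0.5)

```text
time_s: 7.6
ee_pos: [447.7, 328.7, 237.3]
orientation: [[-1.0, -0.0, 0.004], [-0.0, 1.0, 0.003], [-0.004, 0.003, -1.0]]
force: [0.0, -0.6, -1.1]
grip_width: 0.75
```

```bash
python3 - <<'E'
from h import *
cm([([0,0,.01],[0,0,0]),([0,0,-.75],[0,0,0])])
goc(615,64,230,90)
w=grab("wrist"); cv2.imwrite("pics/w4.png",w["frame"][:,:,::-1])
E
```

```text
t 7.6 cmd [446.8 328.  233.9] ee [447.7 328.7 237.3] DP [-0.8408, -1.3201, 0.0194] DR [0.0, 0.0, 1.0001] w 0.75 F [ 0.  -0.6 -1.1]
```

View pics/w4.png

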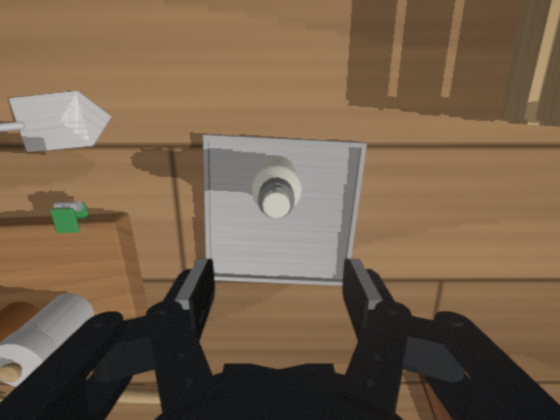

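The bottle stands upright in the tray at (277,195). Next is the tin, with the jaws along world x.

jog_arm(dp=[[-0.05,-0.08,0],[-0.13,-0.2,0],[-0.22,-0.35,0],[-0.32,-0.5,0],[-0.41,-0.65,0],[-0.51,-0.8,0],[-0.6,-0.94,0],[-0.64,-1,0]], dr=[[0,0,0.08],[0,0,0.17],[0,0,0.26],[0,0,0.35],[0,0,0.44],[0,0,0.53],[0,0,0.62],[0,0,0.7]], grip=0.8)

```text
time_s: 8.45
ee_pos: [575.5, 125.5, 231.7]
orientation: [[-0.447, 0.894, -0.003], [0.894, 0.447, -0.001], [0.0, -0.003, -1.0]]
force: [0.3, 0.5, -0.2]
grip_width: 0.899
```

```bash
python3 - <<'E'
from h import *
cm([([-.64,-1,0],[0,0,.7])])
goc(615,64,230,90)
goc(615,64,97,90)
E
```

```text
t 8.45 cmd [574.8 128.  233.9] ee [575.5 125.5 231.7] DP [-0.3764, 0.0336, 0.0194] DR [0.0, 0.0, 0.3001] w 0.899 F [ 0.3  0.5 -0.2]
t 8.45 cmd [574.8 128.  233.9] ee [575.5 125.5 231.7] DP [-0.3764, 0.0336, 0.6844] DR [0.0, 0.0, 0.3001] w 0.899 F [ 0.3  0.5 -0.2]
```

jog_arm(dp=[[-0.1,0.01,0],[-0.2,0.018,0],[-0.3,0.028,0],[-0.376,0.034,0.02],[-0.376,0.034,0.1],[-0.376,0.034,0.2],[-0.376,0.034,0.22],[-0.376,0.034,0.22]], dr=[[0,0,0.09],[0,0,0.18],[0,0,0.27],[0,0,0.3],[0,0,0.3],[0,0,0.3],[0,0,0.3],[0,0,0.3]])

```text
time_s: 9.25
ee_pos: [614.3, 64.1, 188.5]
orientation: [[-0.001, 1.0, -0.003], [1.0, 0.001, -0.0], [-0.0, -0.003, -1.0]]
force: [0.5, -0.0, 0.1]
grip_width: 0.898
```

```bash
python3 - <<'E'
from h import *
cm([([-.376,.034,.22],[0,0,.3])])
goc(615,64,97,90)
w=grab("wrist"); cv2.imwrite("pics/w5.png",w["frame"][:,:,::-1])
crop(w,0,0,560,420,1.4,"w5.png",[(proj(w,circ(615,64,132,28)),(0,255,0)),(proj(w,circ(615,64,144,10)),(0,255,0)),(proj(w,circ(626,-1.5,124,22.5)),(255,0,0)),(proj(w,circ(631,-71,106,28)),(255,255,0))])
E
```

```text
t 9.25 cmd [615.   64.1 189.9] ee [614.3  64.1 188.5] DP [-0.0005, -0.0001, 0.4644] DR [0.0, 0.0, 0.0001] w 0.898 F [ 0.5 -0.   0.1]
```

View pics/w5.png

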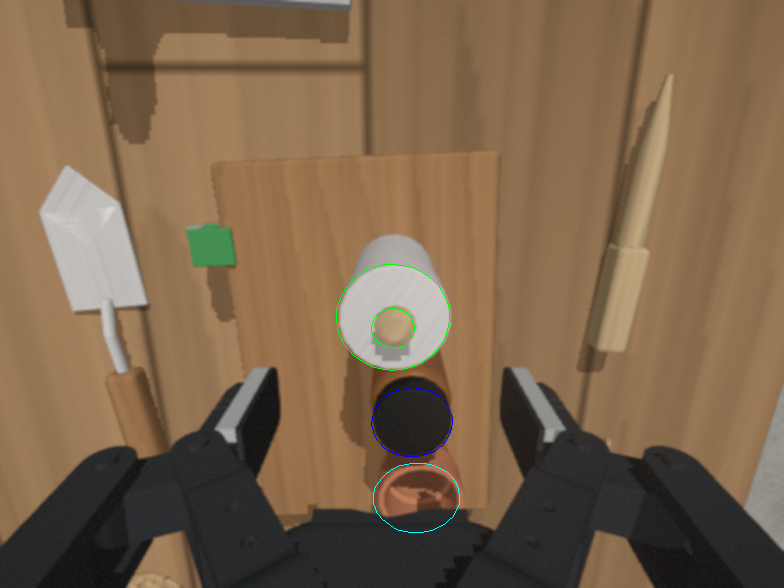

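The overlay matches the tin's lid and knob at (393,318). I'll descend and grip.

jog_arm(dp=[[0,0,0.12],[0,0,0.24],[0,0,0.34],[0,0,0.42],[0,0,0.464],[0,0,0.464],[0,0,0.464]], dr=[[0,0,0],[0,0,0],[0,0,0],[0,0,0],[0,0,0],[0,0,0],[0,0,0]])

```text
time_s: 10.0
ee_pos: [615.5, 64.2, 98.3]
orientation: [[-0.0, 1.0, 0.001], [1.0, 0.0, 0.0], [0.0, 0.001, -1.0]]
force: [0.2, 0.1, 0.3]
grip_width: 0.899
```

jog_arm(dp=[[0,0,0],[0,0,0],[0,0,0],[0,0,0],[0,0,0],[0,0,0],[0,0,0]], dr=[[0,0,0],[0,0,0],[0,0,0],[0,0,0],[0,0,0],[0,0,0],[0,0,0]], grip=-1, grip_force=40)

```text
time_s: 10.7
ee_pos: [615.7, 64.2, 98.6]
orientation: [[-0.0, 1.0, 0.002], [1.0, 0.0, 0.0], [0.0, 0.002, -1.0]]
force: [-0.4, 0.9, 6.1]
grip_width: 0.645
```

```bash
python3 - <<'E'
from h import *
cm([([0,0,.464],[0,0,0])])
goc(540,373,215,90)
w=grab("wrist"); cv2.imwrite("pics/w6.png",w["frame"][:,:,::-1])
E
```

```text
t 10.7 cmd [615.   64.1  97.1] ee [615.7  64.2  98.6] DP [1.5445, -0.375, -0.5896] DR [0.0, 0.0, 0.0001] w 0.645 F [-0.4  0.9  6.1]
```

View pics/w6.png

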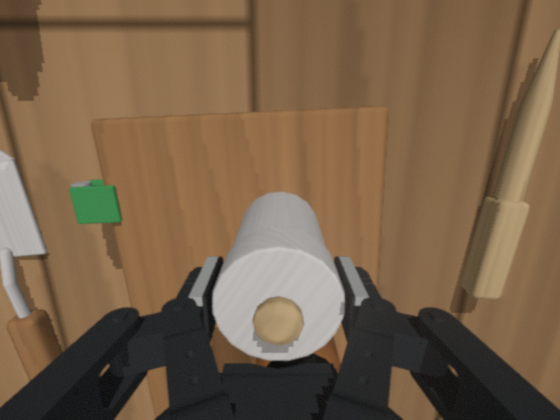

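jog_arm(dp=[[0,0,-0.05],[0,0,-0.15],[0,0,-0.27],[0.04,0,-0.36],[0.12,-0.03,-0.4],[0.24,-0.06,-0.4],[0.4,-0.1,-0.4],[0.56,-0.14,-0.4],[0.72,-0.18,-0.4],[0.88,-0.22,-0.4],[1,-0.25,-0.4]], dr=[[0,0,0],[0,0,0],[0,0,0],[0,0,0],[0,0,0],[0,0,0],[0,0,0],[0,0,0],[0,0,0],[0,0,0],[0,0,0]])

```text
time_s: 11.85
ee_pos: [563.4, 266.5, 176.5]
orientation: [[-0.002, 1.0, -0.001], [1.0, 0.002, -0.0], [-0.0, -0.001, -1.0]]
force: [-0.1, -0.4, -1.8]
grip_width: 0.641
```

```bash
python3 - <<'E'
from h import *
cm([([1,-.25,-.4],[0,0,0])])
goc(540,373,62.1,90)
E
```

```text
t 11.85 cmd [565.  264.1 177.1] ee [563.4 266.5 176.5] DP [0.5445, -0.125, 0.5749] DR [0.0, 0.0, 0.0001] w 0.641 F [-0.1 -0.4 -1.8]
```

jog_arm(dp=[[0.14,-0.03,0],[0.29,-0.065,0],[0.42,-0.095,0],[0.51,-0.115,0],[0.545,-0.125,0.04],[0.545,-0.125,0.16],[0.545,-0.125,0.3],[0.545,-0.125,0.42],[0.545,-0.125,0.51],[0.545,-0.125,0.55],[0.545,-0.125,0.566],[0.545,-0.125,0.572],[0.545,-0.125,0.575]], dr=[[0,0,0],[0,0,0],[0,0,0],[0,0,0],[0,0,0],[0,0,0],[0,0,0],[0,0,0],[0,0,0],[0,0,0],[0,0,0],[0,0,0],[0,0,0]])

```text
time_s: 13.15
ee_pos: [540.2, 373.1, 63.6]
orientation: [[0.0, 1.0, 0.001], [1.0, -0.0, 0.001], [0.001, 0.001, -1.0]]
force: [-3.9, -2.9, 7.1]
grip_width: 0.643
```

```bash
python3 - <<'E'
from h import *
cm([([.545,-.125,.575],[0,0,0])])
goc(540,373,62.1,90)
E
```

```text
t 13.15 cmd [540.  373.1  62.1] ee [540.2 373.1  63.6] DP [-0.0005, 0.0, -0.0001] DR [0.0, 0.0, 0.0001] w 0.643 F [-3.9 -2.9  7.1]
```

jog_arm(dp=[[0,0,0],[0,0,0],[0,0,0],[0,0,0],[0,0,-0.08],[0,0,-0.25],[0,0,-0.45],[0,0,-0.6],[0,0,-0.65]], dr=[[0,0,0],[0,0,0],[0,0,0],[0,0,0],[0,0,0],[0,0,0],[0,0,0],[0,0,0],[0,0,0]], grip=0.75)

```text
time_s: 14.05
ee_pos: [540.9, 373.7, 197.5]
orientation: [[-0.0, 1.0, 0.005], [1.0, 0.0, 0.004], [0.004, 0.005, -1.0]]
force: [1.1, -0.1, 1.0]
grip_width: 0.877
```

```bash
python3 - <<'E'
from h import *
cm([([0,0,-.65],[0,0,0])])
goc(631,-71,180,90)
w=grab("scene"); crop(w,200,130,450,290,3.2,"s7.png")
E
```

```text
t 14.05 cmd [540.  373.1 192.1] ee [540.9 373.7 197.5] DP [-2.2205, 0.4548, 0.0604] DR [0.0, 0.0, 0.0001] w 0.877 F [ 1.1 -0.1  1. ]
```

View pics/s7.png

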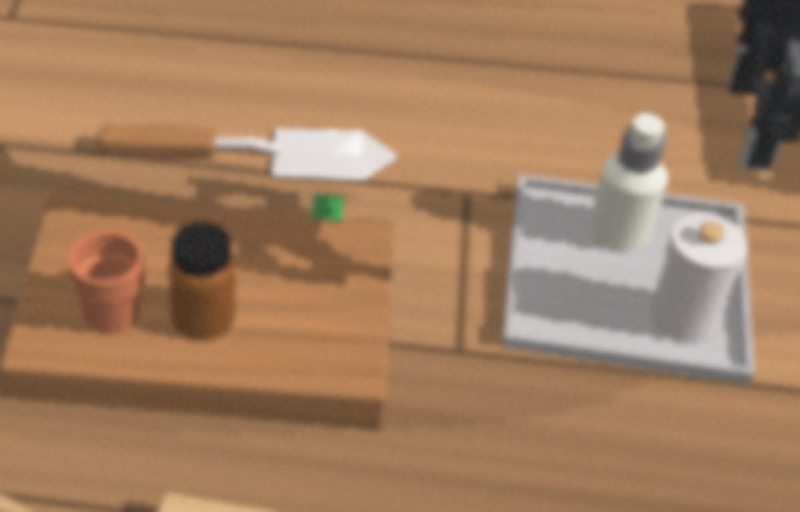

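The tin (700,280 in the crop) and bottle (630,190) both stand upright in the tray. Next is the pot.

jog_arm(dp=[[-0.12,0.03,0],[-0.3,0.06,0],[-0.5,0.1,0],[-0.7,0.14,0],[-0.9,0.18,0],[-1,0.2,0]], dr=[[0,0,0],[0,0,0],[0,0,0],[0,0,0],[0,0,0],[0,0,0]])

```text
time_s: 14.7
ee_pos: [580.0, 170.1, 191.3]
orientation: [[0.002, 1.0, -0.001], [1.0, -0.002, -0.001], [-0.001, -0.001, -1.0]]
force: [-0.0, 0.7, -0.6]
grip_width: 0.877
```

jog_arm(dp=[[-0.2,0.04,0],[-0.4,0.08,0],[-0.6,0.12,0],[-0.8,0.16,0],[-0.95,0.2,0],[-1,0.2,0]], dr=[[0,0,0],[0,0,0],[0,0,0],[0,0,0],[0,0,0],[0,0,0]])

```text
time_s: 15.3
ee_pos: [620.1, -29.7, 190.7]
orientation: [[0.003, 1.0, -0.002], [1.0, -0.003, -0.0], [-0.0, -0.002, -1.0]]
force: [0.0, -0.3, 0.3]
grip_width: 0.879
```

jog_arm(dp=[[-0.12,0.03,0],[-0.2,0.05,0.02],[-0.22,0.055,0.06],[-0.22,0.055,0.06],[-0.22,0.055,0.06]], dr=[[0,0,0],[0,0,0],[0,0,0],[0,0,0],[0,0,0]])

```text
time_s: 15.8
ee_pos: [630.7, -70.0, 179.5]
orientation: [[-0.001, 1.0, -0.001], [1.0, 0.001, 0.0], [0.0, -0.001, -1.0]]
force: [-0.3, -0.4, 0.6]
grip_width: 0.877
```

```bash
python3 - <<'E'
from h import *
z=[0,0,0]
cm([([-1,.2,0],z),([-1,.2,0],z),([-.22,.055,.06],z)])
goc(631,-71,70,90)
w=grab("wrist")
crop(w,0,0,560,420,1.4,"w8.png",[(proj(w,circ(626,-1.5,124,22.5)),(255,0,0)),(proj(w,circ(631,-71,106,28)),(255,255,0))])
E
```

```text
t 15.8 cmd [631.  -70.9 180.1] ee [630.7 -70.  179.5] DP [-0.0005, -0.0002, 0.5504] DR [0.0, 0.0, 0.0001] w 0.877 F [-0.3 -0.4  0.6]
```

View pics/w8.png

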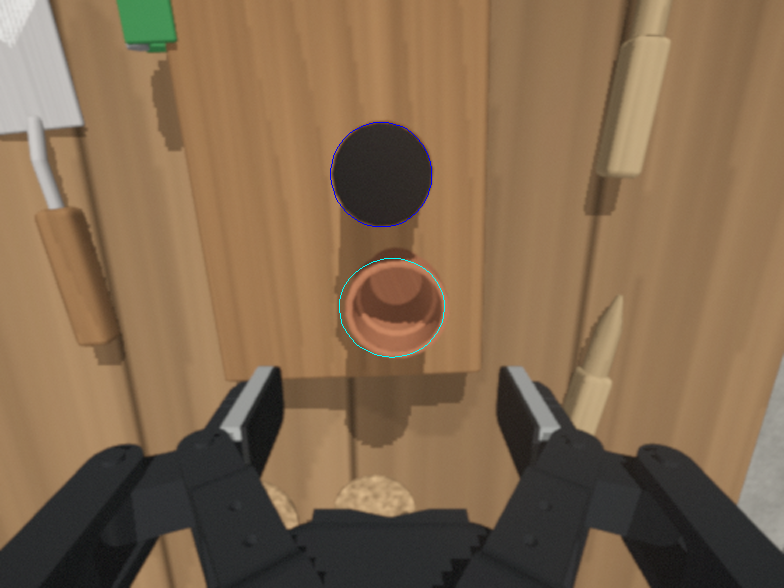

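The overlay matches the pot's rim at (392,308) and the jar's lid at (381,174). I'll grip the pot.

jog_arm(dp=[[0,0,0.14],[0,0,0.28],[0,0,0.4],[0,0,0.49],[0,0,0.54],[0,0,0.55],[0,0,0.55]], dr=[[0,0,0],[0,0,0],[0,0,0],[0,0,0],[0,0,0],[0,0,0],[0,0,0]])

```text
time_s: 16.55
ee_pos: [631.3, -70.5, 70.8]
orientation: [[-0.001, 1.0, 0.001], [1.0, 0.001, -0.0], [-0.0, 0.001, -1.0]]
force: [-0.5, 0.1, 0.7]
grip_width: 0.876
```

jog_arm(dp=[[0,0,0],[0,0,0],[0,0,0],[0,0,0],[0,0,0],[0,0,0],[0,0,0]], dr=[[0,0,0],[0,0,0],[0,0,0],[0,0,0],[0,0,0],[0,0,0],[0,0,0]], grip=-1, grip_force=30)

```text
time_s: 17.25
ee_pos: [631.9, -71.0, 71.7]
orientation: [[-0.0, 1.0, 0.003], [1.0, 0.0, -0.0], [-0.0, 0.003, -1.0]]
force: [-0.8, -0.1, 6.2]
grip_width: 0.626
```

```bash
python3 - <<'E'
from h import *
z=[0,0,0]
cm([([0,0,.55],z)])
goc(540,281,35,90)
w=grab("wrist"); cv2.imwrite("pics/w9.png",w["frame"][:,:,::-1])
E
```

```text
t 17.25 cmd [631.  -70.9  70.1] ee [631.9 -71.   71.7] DP [1.7595, -0.455, 0.1754] DR [0.0, 0.0, 0.0001] w 0.626 F [-0.8 -0.1  6.2]
```

View pics/w9.png

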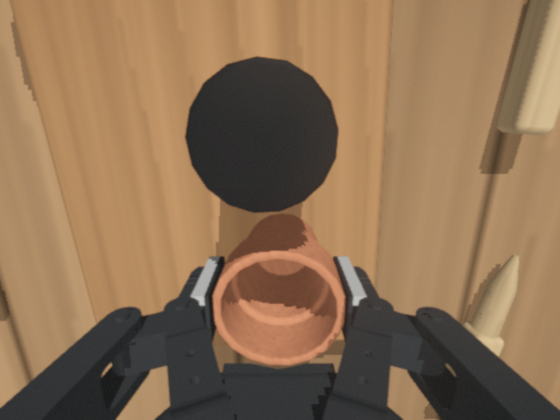

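jog_arm(dp=[[0,0,-0.06],[0,0,-0.18],[0,0,-0.34],[0,0,-0.48],[0,0,-0.58],[0.06,-0.02,-0.6],[0.18,-0.05,-0.6],[0.34,-0.09,-0.6],[0.5,-0.13,-0.6],[0.66,-0.17,-0.6],[0.82,-0.21,-0.6],[0.98,-0.25,-0.6],[1,-0.26,-0.6]], dr=[[0,0,0],[0,0,0],[0,0,0],[0,0,0],[0,0,0],[0,0,0],[0,0,0],[0,0,0],[0,0,0],[0,0,0],[0,0,0],[0,0,0],[0,0,0]])

```text
time_s: 18.6
ee_pos: [577.3, 132.6, 189.2]
orientation: [[-0.003, 1.0, -0.002], [1.0, 0.003, 0.001], [0.001, -0.002, -1.0]]
force: [0.5, 0.1, -1.2]
grip_width: 0.624
```

```bash
python3 - <<'E'
from h import *
z=[0,0,0]
cm([([1,-.26,-.6],z)])
goc(540,281,35.1,90)
E
```

```text
t 18.6 cmd [579.  129.1 190.1] ee [577.3 132.6 189.2] DP [0.7595, -0.195, 0.7749] DR [0.0, 0.0, 0.0001] w 0.624 F [ 0.5  0.1 -1.2]
```

jog_arm(dp=[[0.13,-0.03,0],[0.29,-0.07,0],[0.45,-0.11,0],[0.6,-0.15,0],[0.71,-0.18,0],[0.76,-0.195,0.04],[0.76,-0.195,0.16],[0.76,-0.195,0.32],[0.76,-0.195,0.48],[0.76,-0.195,0.62],[0.76,-0.195,0.71],[0.76,-0.195,0.75],[0.76,-0.195,0.765],[0.76,-0.195,0.772],[0.76,-0.195,0.775]], dr=[[0,0,0],[0,0,0],[0,0,0],[0,0,0],[0,0,0],[0,0,0],[0,0,0],[0,0,0],[0,0,0],[0,0,0],[0,0,0],[0,0,0],[0,0,0],[0,0,0],[0,0,0]])

```text
time_s: 20.1
ee_pos: [539.7, 280.9, 36.6]
orientation: [[-0.0, 1.0, -0.0], [1.0, 0.0, 0.001], [0.001, -0.0, -1.0]]
force: [-6.2, -2.0, 10.3]
grip_width: 0.622
```

```bash
python3 - <<'E'
from h import *
z=[0,0,0]
cm([([.76,-.195,.775],z)])
goc(540,281,35.1,90)
w=grab("scene"); crop(w,250,130,450,280,4,"s10.png")
E
```

```text
t 20.1 cmd [540.  281.1  35.1] ee [539.7 280.9  36.6] DP [-0.0005, -0.0, -0.0001] DR [0.0, 0.0, 0.0001] w 0.622 F [-6.2 -2.  10.3]
```

View pics/s10.png

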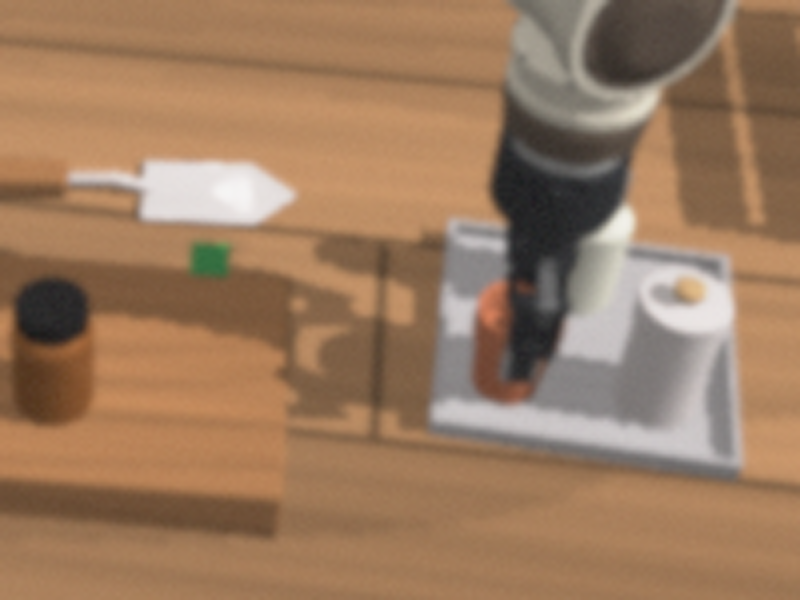

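The pot is on the tray floor. I'll release it, retreat, and head for the jar.

jog_arm(dp=[[0,0,0],[0,0,0],[0,0,0],[0,0,0],[0,0,-0.08],[0,0,-0.25],[0,0,-0.45],[0,0,-0.63],[0,0,-0.72]], dr=[[0,0,0],[0,0,0],[0,0,0],[0,0,0],[0,0,0],[0,0,0],[0,0,0],[0,0,0],[0,0,0]], grip=0.65)

```text
time_s: 21.05
ee_pos: [540.8, 281.5, 184.3]
orientation: [[-0.0, 1.0, 0.005], [1.0, 0.0, 0.002], [0.002, 0.005, -1.0]]
force: [0.7, 0.5, -0.0]
grip_width: 0.825
```

```bash
python3 - <<'E'
from h import *
z=[0,0,0]
cm([([0,0,-.72],z)])
goc(626,-1.5,180,90)
w=grab("scene"); crop(w,200,130,450,290,3.2,"s11.png")
E
```

```text
t 21.05 cmd [540.  281.1 179.1] ee [540.8 281.5 184.3] DP [-1.413, 0.4298, -0.0046] DR [0.0, 0.0, 0.0001] w 0.825 F [ 0.7  0.5 -0. ]
```

View pics/s11.png

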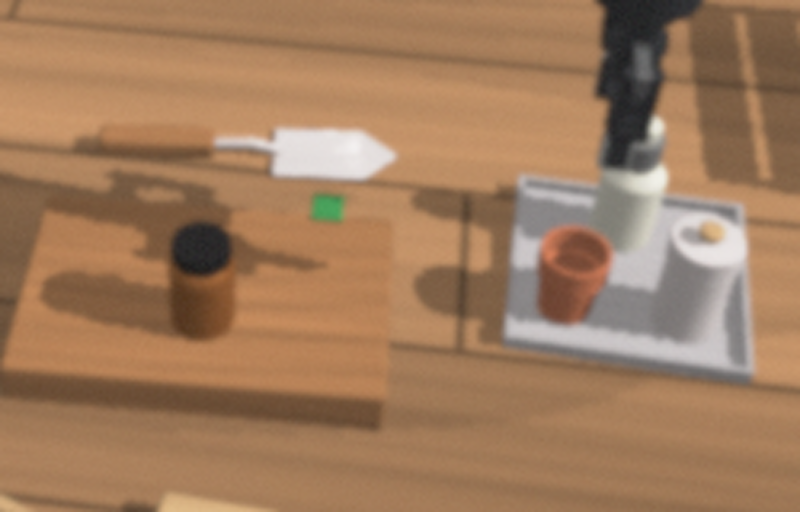

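All three stand upright in the tray (pot 572,275; bottle 633,200; tin 700,280 in the crop) and the jar is untouched. Next I'll go to the jar.

jog_arm(dp=[[-0.12,0.04,0],[-0.3,0.09,0],[-0.5,0.15,0],[-0.7,0.21,0],[-0.9,0.27,0],[-1,0.3,0]], dr=[[0,0,0],[0,0,0],[0,0,0],[0,0,0],[0,0,0],[0,0,0]])

```text
time_s: 21.7
ee_pos: [600.5, 78.1, 179.6]
orientation: [[0.002, 1.0, 0.0], [1.0, -0.002, -0.0], [-0.0, 0.0, -1.0]]
force: [-0.2, 0.7, -0.4]
grip_width: 0.83
```

jog_arm(dp=[[-0.16,0.05,0],[-0.3,0.09,0],[-0.39,0.12,0],[-0.413,0.13,0.04],[-0.413,0.13,0.16],[-0.413,0.13,0.3],[-0.413,0.13,0.42],[-0.413,0.13,0.51],[-0.413,0.13,0.54],[-0.413,0.13,0.54]], dr=[[0,0,0],[0,0,0],[0,0,0],[0,0,0],[0,0,0],[0,0,0],[0,0,0],[0,0,0],[0,0,0],[0,0,0]])

```text
time_s: 22.7
ee_pos: [625.4, -0.8, 70.2]
orientation: [[-0.001, 1.0, -0.002], [1.0, 0.001, 0.0], [0.0, -0.002, -1.0]]
force: [-0.8, -0.2, 0.7]
grip_width: 0.827
```

jog_arm(dp=[[0,0,0],[0,0,0],[0,0,0],[0,0,0],[0,0,0],[0,0,0],[0,0,0]], dr=[[0,0,0],[0,0,0],[0,0,0],[0,0,0],[0,0,0],[0,0,0],[0,0,0]], grip=-1, grip_force=45)

```text
time_s: 23.4
ee_pos: [626.9, -1.3, 72.7]
orientation: [[-0.0, 1.0, 0.003], [1.0, 0.0, 0.0], [0.0, 0.003, -1.0]]
force: [0.1, 1.8, 5.9]
grip_width: 0.571
```

```bash
python3 - <<'E'
from h import *
z=[0,0,0]
cm([([-1,.3,0],z),([-.413,.13,.54],z)])
goc(492.4,-320.5,120,90)
w=grab("wrist"); cv2.imwrite("pics/w12.png",w["frame"][:,:,::-1])
E
```

```text
t 23.4 cmd [626.   -1.5  71.1] ee [626.9  -1.3  72.7] DP [-1.595, -0.6683, -0.2446] DR [0.0, 0.0, 0.0001] w 0.571 F [0.1 1.8 5.9]
```

View pics/w12.png

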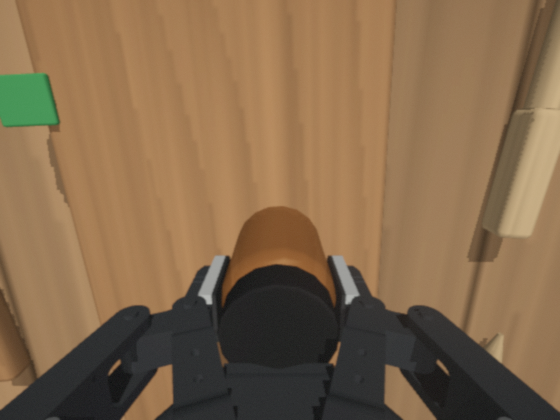

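jog_arm(dp=[[0,0,-0.05],[0,0,-0.15],[0,0,-0.27],[0,0,-0.36],[-0.06,-0.03,-0.4],[-0.18,-0.08,-0.4],[-0.34,-0.14,-0.4],[-0.5,-0.21,-0.4],[-0.66,-0.28,-0.4],[-0.8,-0.34,-0.4],[-0.92,-0.39,-0.4],[-0.96,-0.4,-0.4],[-0.96,-0.4,-0.4]], dr=[[0,0,0],[0,0,0],[0,0,0],[0,0,0],[0,0,0],[0,0,0],[0,0,0],[0,0,0],[0,0,0],[0,0,0],[0,0,0],[0,0,0],[0,0,0]])

```text
time_s: 24.75
ee_pos: [545.3, -194.7, 150.9]
orientation: [[0.002, 1.0, -0.001], [1.0, -0.002, 0.0], [0.0, -0.001, -1.0]]
force: [0.1, -0.7, -2.2]
grip_width: 0.567
```

```bash
python3 - <<'E'
from h import *
import pickle
z=[0,0,0]
cm([([-.96,-.4,-.4],z)])
d=pickle.load(open("c0.pkl","rb"))
for n,box in [("top",(395,220,460,275)),("scene",(132,172,188,208))]:
    c=d[n]; x0,y0,x1,y1=box
    lab=cv2.cvtColor(c["frame"],cv2.COLOR_RGB2LAB)[y0:y1,x0:x1].astype(float)
    g=cv2.cvtColor(c["frame"],cv2.COLOR_RGB2HSV)[y0:y1,x0:x1]
    v=cv2.GaussianBlur(g[:,:,2],(3,3),0); _,m=cv2.threshold(v,0,255,cv2.THRESH_OTSU)
    m=cv2.morphologyEx(m,cv2.MORPH_CLOSE,np.ones((5,5))); m=cv2.morphologyEx(m,cv2.MORPH_OPEN,np.ones((7,7)))
    k,l,st,ce=cv2.connectedComponentsWithStats(m); i=1+np.argmax(st[1:,4]); print(n,st[i],ce[i]+[x0,y0],unproj(c,ce[i]+[x0,y0],6))
w=grab("scene")
t=grab("top")
X=(492.5,-320.5)
crop(d["top"],380,210,470,290,6,"t13.png",[(proj(d["top"],circ(*X,6,50)),(0,0,255))])
crop(d["scene"],130,160,190,220,6,"s13.png",[(proj(d["scene"],circ(*X,6,50)),(0,0,255))])
a=cv2.imread("pics/t13.png");b=cv2.imread("pics/s13.png");h=max(a.shape[0],b.shape[0])
o=np.zeros((h,min(800,a.shape[1]+b.shape[1]),3),np.uint8);o[:a.shape[0],:a.shape[1]]=a;b=b[:,:800-a.shape[1]];o[:b.shape[0],a.shape[1]:a.shape[1]+b.shape[1]]=b
cv2.imwrite("pics/m13.png",o)
E
```

```text
top [   9    6   42   42 1456] [424.87362637 247.33173077] [[ 493.207823   -318.46115931    6.        ]]
scene [ 11   7  34  23 645] [159.40930233 189.7875969 ] [[ 495.04364537 -316.0517285     6.        ]]
```

View pics/m13.png

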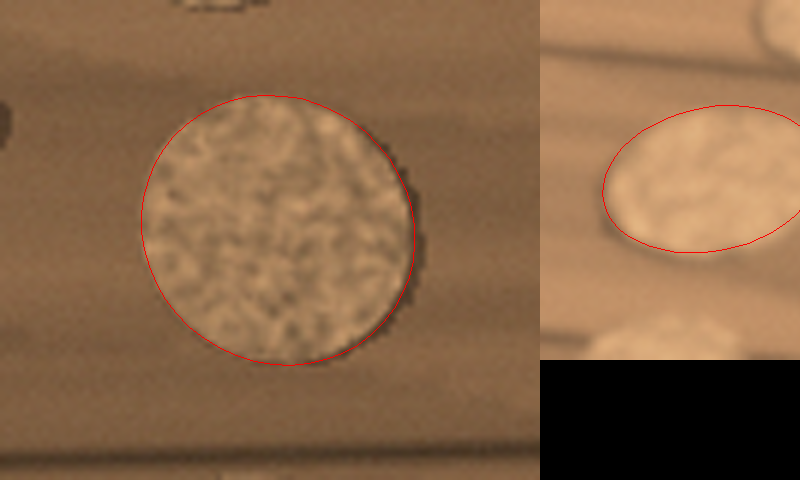

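The mat fits the 100 mm outline in both views, and averaging the two cameras puts its centre at (494,−318).

```bash
python3 - <<'E'
from h import *
goc(494.2,-318,37.1,90)
E
```

```text
t 24.85 cmd [ 546.1 -193.5  151.1] ee [ 546.  -193.1  150.9] DP [-0.6225, -0.2593, 0.5699] DR [0.0, 0.0, 0.0001] w 0.57 F [-1.1  0.6 -1.1]
```

jog_arm(dp=[[-0.1,-0.04,0],[-0.24,-0.1,0],[-0.38,-0.16,0],[-0.5,-0.21,0],[-0.59,-0.25,0],[-0.622,-0.26,0.04],[-0.622,-0.26,0.16],[-0.622,-0.26,0.3],[-0.622,-0.26,0.42],[-0.622,-0.26,0.48],[-0.622,-0.26,0.5],[-0.622,-0.26,0.5]], dr=[[0,0,0],[0,0,0],[0,0,0],[0,0,0],[0,0,0],[0,0,0],[0,0,0],[0,0,0],[0,0,0],[0,0,0],[0,0,0],[0,0,0]])

```text
time_s: 26.05
ee_pos: [494.4, -317.4, 51.1]
orientation: [[-0.001, 1.0, -0.0], [1.0, 0.001, 0.0], [0.0, -0.0, -1.0]]
force: [-0.1, 0.6, -2.2]
grip_width: 0.571
```

```bash
python3 - <<'E'
from h import *
z=[0,0,0]
cm([([-.622,-.26,.5],z)])
goc(494.2,-318,37.1,90)
w=grab("wrist")
crop(w,0,0,560,420,1.4,"w14.png",[(proj(w,circ(494.2,-318,6,50)),(0,0,255)),(proj(w,circ(494.2,-318,20+84,22.5)),(255,0,0))])
E
```

```text
t 26.05 cmd [ 494.1 -317.9   51.1] ee [ 494.4 -317.4   51.1] DP [-0.0005, 0.0007, 0.0699] DR [0.0, 0.0, 0.0001] w 0.571 F [-0.1  0.6 -2.2]
```

View pics/w14.png

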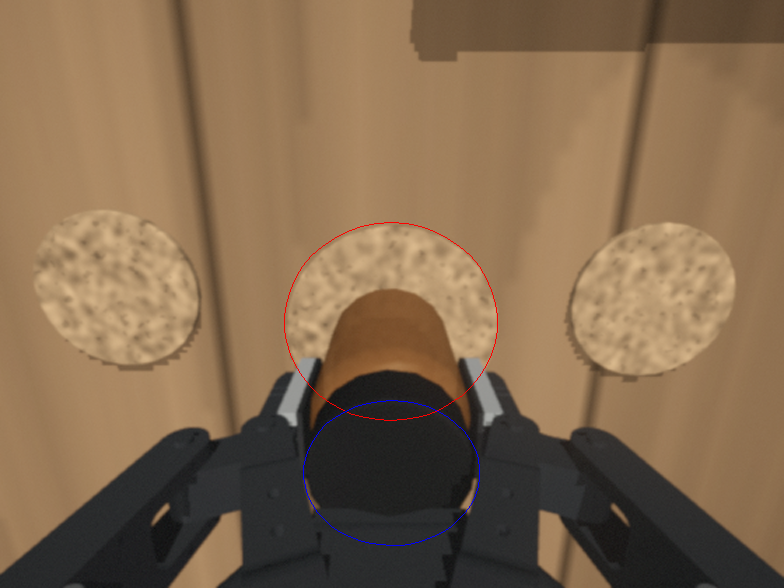

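The red 100 mm outline sits on the mat between the two smaller 75 mm ones, and the jar hangs centred over it. The lid's dark side explains the offset arc. I'll set it down.

jog_arm(dp=[[0,0,0.025],[0,0,0.045],[0,0,0.06],[0,0,0.067],[0,0,0.07],[0,0,0.07]], dr=[[0,0,0],[0,0,0],[0,0,0],[0,0,0],[0,0,0],[0,0,0]])

```text
time_s: 26.7
ee_pos: [494.1, -318.0, 38.6]
orientation: [[0.0, 1.0, 0.001], [1.0, -0.0, -0.001], [-0.001, 0.001, -1.0]]
force: [-3.5, 2.8, 9.2]
grip_width: 0.568
```

jog_arm(dp=[[0,0,0],[0,0,0],[0,0,0],[0,0,0],[0,0,-0.06],[0,0,-0.2],[0,0,-0.4],[0,0,-0.6],[0,0,-0.73],[0,0,-0.73]], dr=[[0,0,0],[0,0,0],[0,0,0],[0,0,0],[0,0,0],[0,0,0],[0,0,0],[0,0,0],[0,0,0],[0,0,0]], grip=0.7)

```text
time_s: 27.7
ee_pos: [495.4, -318.7, 188.6]
orientation: [[-0.0, 1.0, 0.006], [1.0, 0.0, -0.004], [-0.004, 0.006, -1.0]]
force: [-0.2, 0.6, -0.0]
grip_width: 0.851
```

```bash
python3 - <<'E'
from h import *
z=[0,0,0]
cm([([0,0,.07],z),([0,0,-.73],z)])
goc(540,281.1,183,90)
w=grab("wrist")
crop(w,0,0,560,420,1.4,"w15.png",[(proj(w,circ(494.2,-318,6,50)),(0,0,255)),(proj(w,circ(494.2,-318,90,22.5)),(255,0,0))])
E
```

```text
t 27.7 cmd [ 494.1 -317.9  183.1] ee [ 495.4 -318.7  188.6] DP [2.995, 0.23, 0.0004] DR [0.0, 0.0, 0.0001] w 0.851 F [-0.2  0.6 -0. ]
```

View pics/w15.png

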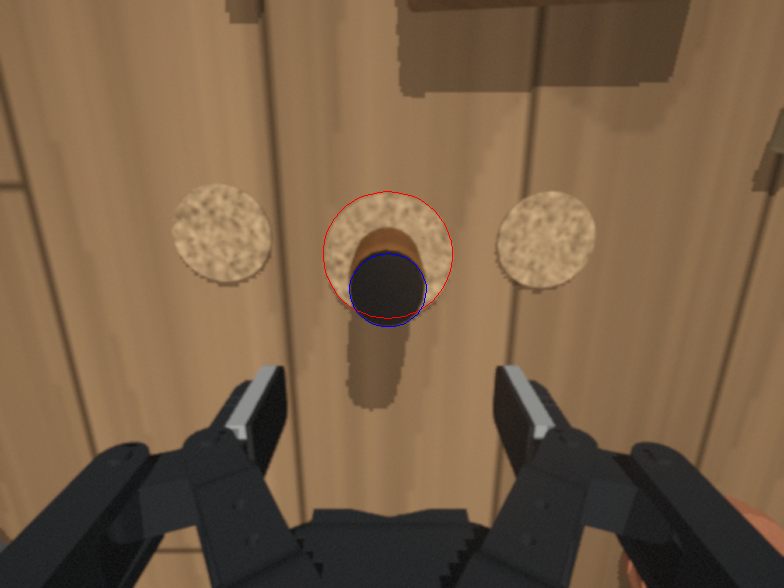

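The jar stands in the middle of the mat, with its lid on the predicted circle at (387,290). Time so far is 27.7 s. Now the returns, starting with the pot.

jog_arm(dp=[[0.12,0.01,0],[0.3,0.02,0],[0.5,0.04,0],[0.7,0.05,0],[0.9,0.07,0],[1,0.08,0]], dr=[[0,0,0],[0,0,0],[0,0,0],[0,0,0],[0,0,0],[0,0,0]])

```text
time_s: 28.35
ee_pos: [509.5, -115.2, 182.3]
orientation: [[-0.002, 1.0, -0.001], [1.0, 0.002, 0.001], [0.001, -0.001, -1.0]]
force: [0.5, 0.2, 0.2]
grip_width: 0.85
```

jog_arm(dp=[[0.2,0.02,0],[0.4,0.03,0],[0.6,0.05,0],[0.8,0.06,0],[1,0.08,0]], dr=[[0,0,0],[0,0,0],[0,0,0],[0,0,0],[0,0,0]])

```text
time_s: 28.85
ee_pos: [525.3, 83.7, 182.2]
orientation: [[-0.0, 1.0, -0.001], [1.0, 0.0, -0.0], [-0.0, -0.001, -1.0]]
force: [0.9, -0.6, -0.3]
grip_width: 0.846
```

jog_arm(dp=[[0.2,0.015,0],[0.4,0.03,0],[0.6,0.04,0],[0.8,0.05,0],[0.93,0.065,0],[0.995,0.07,0],[0.995,0.07,0],[0.995,0.07,0]], dr=[[0,0,0],[0,0,0],[0,0,0],[0,0,0],[0,0,0],[0,0,0],[0,0,0],[0,0,0]])

```text
time_s: 29.65
ee_pos: [539.8, 280.2, 182.7]
orientation: [[0.0, 1.0, -0.001], [1.0, -0.0, -0.001], [-0.001, -0.001, -1.0]]
force: [0.5, 0.0, 0.2]
grip_width: 0.853
```

```bash
python3 - <<'E'
from h import *
z=[0,0,0]
cm([([1,.08,0],z),([1,.08,0],z),([.995,.07,0],z)])
goc(540,281.1,36.1,90)
w=grab("wrist")
crop(w,0,0,560,420,1.4,"w16.png",[(proj(w,circ(540,281.1,71,28)),(0,0,255)),(proj(w,circ(540,373.1,97,28)),(255,0,0)),(proj(w,circ(446.8,328,127,12)),(0,255,0))])
E
```

```text
t 29.65 cmd [540.  281.1 183.1] ee [539.8 280.2 182.7] DP [0.0, -0.0, 0.7349] DR [0.0, 0.0, 0.0001] w 0.853 F [0.5 0.  0.2]
```

View pics/w16.png

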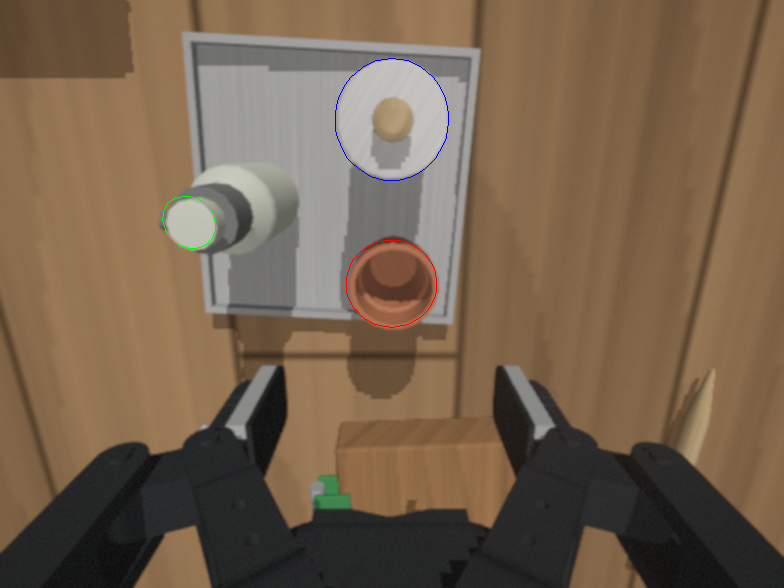

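All three overlays match: pot (392,284), tin (392,119) and bottle (190,222). I'll grip the pot.

jog_arm(dp=[[0,0,0.14],[0,0,0.3],[0,0,0.46],[0,0,0.6],[0,0,0.69],[0,0,0.73],[0,0,0.735],[0,0,0.735]], dr=[[0,0,0],[0,0,0],[0,0,0],[0,0,0],[0,0,0],[0,0,0],[0,0,0],[0,0,0]])

```text
time_s: 30.5
ee_pos: [540.5, 280.7, 37.2]
orientation: [[0.001, 1.0, 0.001], [1.0, -0.001, 0.001], [0.001, 0.001, -1.0]]
force: [0.0, -0.6, 0.1]
grip_width: 0.847
```

jog_arm(dp=[[0,0,0],[0,0,0],[0,0,0],[0,0,0],[0,0,0],[0,0,0],[0,0,0]], dr=[[0,0,0],[0,0,0],[0,0,0],[0,0,0],[0,0,0],[0,0,0],[0,0,0]], grip=-1, grip_force=30)

```text
time_s: 31.2
ee_pos: [540.8, 281.5, 37.8]
orientation: [[-0.0, 1.0, 0.002], [1.0, 0.0, 0.001], [0.001, 0.002, -1.0]]
force: [0.1, -0.4, 6.8]
grip_width: 0.623
```

jog_arm(dp=[[0,0,-0.06],[0,0,-0.18],[0,0,-0.34],[0,0,-0.48],[0,0,-0.58],[-0.06,0.02,-0.6],[-0.18,0.05,-0.6],[-0.34,0.09,-0.6],[-0.5,0.13,-0.6],[-0.66,0.17,-0.6],[-0.82,0.21,-0.6],[-0.98,0.25,-0.6],[-1,0.255,-0.6]], dr=[[0,0,0],[0,0,0],[0,0,0],[0,0,0],[0,0,0],[0,0,0],[0,0,0],[0,0,0],[0,0,0],[0,0,0],[0,0,0],[0,0,0],[0,0,0]])

```text
time_s: 32.5
ee_pos: [591.2, 77.2, 155.2]
orientation: [[0.003, 1.0, -0.001], [1.0, -0.003, -0.001], [-0.001, -0.001, -1.0]]
force: [0.1, 0.8, -0.7]
grip_width: 0.627
```

```bash
python3 - <<'E'
from h import *
z=[0,0,0]
cm([([0,0,.735],z),([-1,.255,-.6],z)])
goc(631,-70.9,71.1,90)
E
```

```text
t 32.5 cmd [591.   81.1 156.1] ee [591.2  77.2 155.2] DP [-0.76, 0.1998, 0.4249] DR [0.0, 0.0, 0.0001] w 0.627 F [ 0.1  0.8 -0.7]
```

jog_arm(dp=[[-0.13,0.04,0],[-0.29,0.08,0],[-0.45,0.12,0],[-0.6,0.16,0],[-0.71,0.19,0],[-0.76,0.2,0.03],[-0.76,0.2,0.12],[-0.76,0.2,0.22],[-0.76,0.2,0.32],[-0.76,0.2,0.38],[-0.76,0.2,0.41],[-0.76,0.2,0.42],[-0.76,0.2,0.424],[-0.76,0.2,0.424]], dr=[[0,0,0],[0,0,0],[0,0,0],[0,0,0],[0,0,0],[0,0,0],[0,0,0],[0,0,0],[0,0,0],[0,0,0],[0,0,0],[0,0,0],[0,0,0],[0,0,0]])

```text
time_s: 33.9
ee_pos: [630.9, -70.5, 72.8]
orientation: [[-0.0, 1.0, 0.001], [1.0, 0.0, 0.0], [0.0, 0.001, -1.0]]
force: [-3.6, 0.7, 4.8]
grip_width: 0.624
```

jog_arm(dp=[[0,0,0],[0,0,0],[0,0,0],[0,0,0],[0,0,-0.06],[0,0,-0.2],[0,0,-0.36],[0,0,-0.5],[0,0,-0.55],[0,0,-0.55]], dr=[[0,0,0],[0,0,0],[0,0,0],[0,0,0],[0,0,0],[0,0,0],[0,0,0],[0,0,0],[0,0,0],[0,0,0]], grip=0.7)

```text
time_s: 34.9
ee_pos: [631.8, -71.0, 183.3]
orientation: [[-0.0, 1.0, 0.003], [1.0, 0.0, -0.0], [-0.0, 0.003, -1.0]]
force: [0.4, -0.3, -0.2]
grip_width: 0.849
```

```bash
python3 - <<'E'
from h import *
z=[0,0,0]
cm([([-.76,.2,.424],z),([0,0,-.55],z)])
goc(540,373.1,185,90)
w=grab("wrist")
crop(w,0,0,560,420,1.4,"w17.png",[(proj(w,circ(631,-71,106,28)),(0,0,255))])
E
```

```text
t 34.9 cmd [631.  -70.9 181.3] ee [631.8 -71.  183.3] DP [2.22, -0.455, -0.0186] DR [0.0, 0.0, 0.0001] w 0.849 F [ 0.4 -0.3 -0.2]
```

View pics/w17.png

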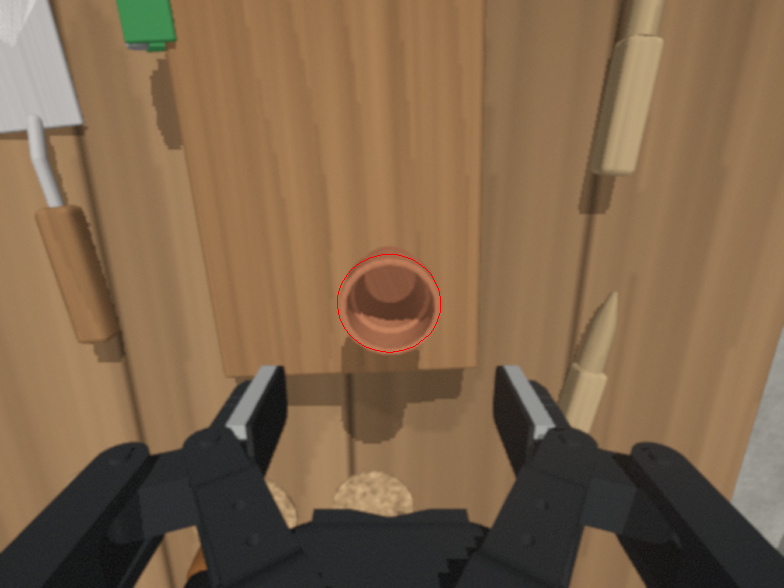

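The pot is back upright with its rim on the starting circle at (390,303). The tin is next.

jog_arm(dp=[[0.12,-0.03,0],[0.3,-0.06,0],[0.5,-0.1,0],[0.7,-0.14,0],[0.9,-0.18,0],[1,-0.2,0]], dr=[[0,0,0],[0,0,0],[0,0,0],[0,0,0],[0,0,0],[0,0,0]])

```text
time_s: 35.55
ee_pos: [589.5, 131.7, 179.3]
orientation: [[-0.002, 1.0, -0.003], [1.0, 0.002, -0.0], [-0.0, -0.003, -1.0]]
force: [1.2, -0.1, -0.4]
grip_width: 0.852
```

jog_arm(dp=[[0.2,-0.04,0],[0.4,-0.08,0],[0.6,-0.12,0],[0.8,-0.16,0],[0.95,-0.19,0],[1,-0.2,0]], dr=[[0,0,0],[0,0,0],[0,0,0],[0,0,0],[0,0,0],[0,0,0]])

```text
time_s: 36.15
ee_pos: [549.5, 331.5, 178.9]
orientation: [[-0.003, 1.0, -0.003], [1.0, 0.003, -0.001], [-0.001, -0.003, -1.0]]
force: [-1.3, -0.5, -0.8]
grip_width: 0.853
```

jog_arm(dp=[[0.12,-0.03,0],[0.2,-0.05,0],[0.22,-0.055,0.03],[0.22,-0.055,0.14],[0.22,-0.055,0.28],[0.22,-0.055,0.42],[0.22,-0.055,0.53],[0.22,-0.055,0.58],[0.22,-0.055,0.591],[0.22,-0.055,0.591]], dr=[[0,0,0],[0,0,0],[0,0,0],[0,0,0],[0,0,0],[0,0,0],[0,0,0],[0,0,0],[0,0,0],[0,0,0]])

```text
time_s: 37.15
ee_pos: [540.3, 372.8, 63.6]
orientation: [[0.0, 1.0, 0.0], [1.0, -0.0, 0.0], [0.0, 0.0, -1.0]]
force: [1.1, 0.2, 0.8]
grip_width: 0.848
```

jog_arm(dp=[[0,0,0],[0,0,0],[0,0,0],[0,0,0],[0,0,0],[0,0,0],[0,0,0]], dr=[[0,0,0],[0,0,0],[0,0,0],[0,0,0],[0,0,0],[0,0,0],[0,0,0]], grip=-1, grip_force=40)

```text
time_s: 37.85
ee_pos: [540.8, 373.5, 64.8]
orientation: [[-0.0, 1.0, 0.002], [1.0, 0.0, 0.001], [0.001, 0.002, -1.0]]
force: [-0.3, -1.8, 6.4]
grip_width: 0.643
```

```bash
python3 - <<'E'
from h import *
z=[0,0,0]
cm([([1,-.2,0],z),([1,-.2,0],z),([.22,-.055,.591],z)])
goc(615,64.1,98.1,90)
w=grab("wrist"); cv2.imwrite("pics/w18.png",w["frame"][:,:,::-1])
E
```

```text
t 37.85 cmd [540.  373.1  63.1] ee [540.8 373.5  64.8] DP [-1.545, 0.3749, -0.1751] DR [0.0, 0.0, 0.0001] w 0.643 F [-0.3 -1.8  6.4]
```

View pics/w18.png

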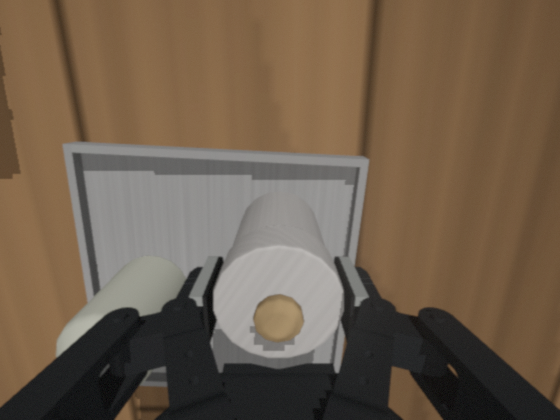

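jog_arm(dp=[[0,0,-0.06],[0,0,-0.17],[0,0,-0.31],[0,0,-0.41],[-0.06,0.02,-0.45],[-0.18,0.05,-0.45],[-0.34,0.08,-0.45],[-0.5,0.12,-0.45],[-0.66,0.16,-0.45],[-0.82,0.2,-0.45],[-0.98,0.24,-0.45],[-1,0.245,-0.45]], dr=[[0,0,0],[0,0,0],[0,0,0],[0,0,0],[0,0,0],[0,0,0],[0,0,0],[0,0,0],[0,0,0],[0,0,0],[0,0,0],[0,0,0]])

```text
time_s: 39.1
ee_pos: [589.4, 169.1, 152.6]
orientation: [[0.003, 1.0, -0.001], [1.0, -0.003, -0.001], [-0.001, -0.001, -1.0]]
force: [-0.5, -0.1, -1.4]
grip_width: 0.639
```

```bash
python3 - <<'E'
from h import *
z=[0,0,0]
cm([([-1,.245,-.45],z)])
goc(615,64.1,98.1,90)
E
```

```text
t 39.1 cmd [589.  173.1 153.1] ee [589.4 169.1 152.6] DP [-0.545, 0.1299, 0.2749] DR [0.0, 0.0, 0.0001] w 0.639 F [-0.5 -0.1 -1.4]
```

jog_arm(dp=[[-0.14,0.03,0],[-0.29,0.07,0],[-0.42,0.1,0],[-0.51,0.12,0],[-0.545,0.13,0.02],[-0.545,0.13,0.08],[-0.545,0.13,0.16],[-0.545,0.13,0.22],[-0.545,0.13,0.255],[-0.545,0.13,0.268],[-0.545,0.13,0.274],[-0.545,0.13,0.274]], dr=[[0,0,0],[0,0,0],[0,0,0],[0,0,0],[0,0,0],[0,0,0],[0,0,0],[0,0,0],[0,0,0],[0,0,0],[0,0,0],[0,0,0]])

```text
time_s: 40.3
ee_pos: [614.3, 64.9, 99.7]
orientation: [[-0.001, 1.0, -0.0], [1.0, 0.001, 0.001], [0.001, -0.0, -1.0]]
force: [-7.4, 0.3, 9.9]
grip_width: 0.644
```

jog_arm(dp=[[0,0,0],[0,0,0],[0,0,0],[0,0,0],[0,0,-0.06],[0,0,-0.2],[0,0,-0.36],[0,0,-0.5],[0,0,-0.55],[0,0,-0.55]], dr=[[0,0,0],[0,0,0],[0,0,0],[0,0,0],[0,0,0],[0,0,0],[0,0,0],[0,0,0],[0,0,0],[0,0,0]], grip=0.7)

```text
time_s: 41.3
ee_pos: [615.8, 64.2, 210.3]
orientation: [[-0.0, 1.0, 0.003], [1.0, 0.0, 0.0], [0.0, 0.003, -1.0]]
force: [-1.2, -0.0, 0.1]
grip_width: 0.851
```

```bash
python3 - <<'E'
from h import *
z=[0,0,0]
cm([([-.545,.13,.274],z),([0,0,-.55],z)])
goc(446.8,328,230,180)
w=grab("wrist")
crop(w,0,0,560,420,1.4,"w19.png",[(proj(w,circ(615,64,132,28)),(0,0,255))])
E
```

```text
t 41.3 cmd [615.   64.1 208.3] ee [615.8  64.2 210.3] DP [1.3196, -0.841, -0.1086] DR [0.0, 0.0, -0.9999] w 0.851 F [-1.2 -0.   0.1]
```

View pics/w19.png

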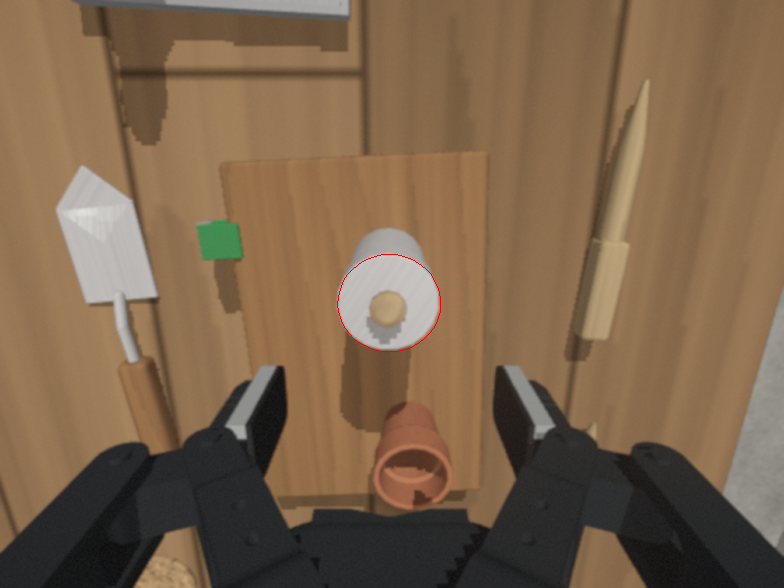

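The tin is back on its circle at (389,303). The bottle is last.

jog_arm(dp=[[0.08,-0.05,-0.03],[0.2,-0.13,-0.06],[0.34,-0.22,-0.1],[0.48,-0.31,-0.11],[0.62,-0.4,-0.11],[0.76,-0.49,-0.11],[0.9,-0.58,-0.11],[1,-0.64,-0.11]], dr=[[0,0,-0.08],[0,0,-0.17],[0,0,-0.26],[0,0,-0.35],[0,0,-0.44],[0,0,-0.53],[0,0,-0.62],[0,0,-0.7]], grip=0.4)

```text
time_s: 42.15
ee_pos: [485.4, 265.3, 228.5]
orientation: [[-0.894, 0.448, -0.002], [0.448, 0.894, -0.001], [0.002, -0.002, -1.0]]
force: [1.0, -0.3, 0.1]
grip_width: 0.696
```

```bash
python3 - <<'E'
from h import *
cm([([1,-.64,-.11],[0,0,-.7])])
goc(446.8,328,230,180)
E
```

```text
t 42.15 cmd [487.  264.1 230.3] ee [485.4 265.3 228.5] DP [0.3242, 0.1935, 0.0014] DR [0.0, 0.0, -0.2999] w 0.696 F [ 1.  -0.3  0.1]
```

jog_arm(dp=[[0.1,0.06,0],[0.2,0.12,0],[0.29,0.17,0],[0.324,0.193,0],[0.324,0.193,0],[0.324,0.193,0]], dr=[[0,0,-0.09],[0,0,-0.18],[0,0,-0.27],[0,0,-0.3],[0,0,-0.3],[0,0,-0.3]])

```text
time_s: 42.75
ee_pos: [446.6, 327.6, 229.0]
orientation: [[-1.0, 0.001, -0.001], [0.001, 1.0, -0.001], [0.001, -0.001, -1.0]]
force: [-0.2, 0.4, 0.1]
grip_width: 0.704
```

```bash
python3 - <<'E'
from h import *
cm([([.324,.193,0],[0,0,-.3])])
goc(446.8,328,86,180)
w=grab("wrist")
crop(w,0,0,560,420,1.4,"w20.png",[(proj(w,circ(446.8,328,127,12)),(0,0,255)),(proj(w,circ(446.8,328,113,17)),(0,0,255))])
E
```

```text
t 42.75 cmd [446.8 327.9 230.3] ee [446.6 327.6 229. ] DP [-0.0001, 0.0005, 0.7214] DR [0.0, 0.0, 0.0001] w 0.704 F [-0.2  0.4  0.1]
```

View pics/w20.png

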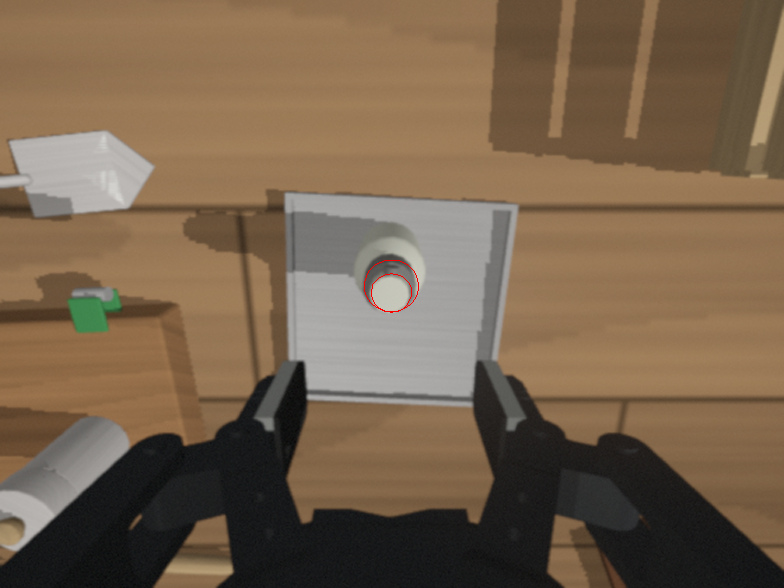

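jog_arm(dp=[[0,0,0.14],[0,0,0.3],[0,0,0.46],[0,0,0.6],[0,0,0.69],[0,0,0.715],[0,0,0.72],[0,0,0.72]], dr=[[0,0,0],[0,0,0],[0,0,0],[0,0,0],[0,0,0],[0,0,0],[0,0,0],[0,0,0]])

```text
time_s: 43.6
ee_pos: [447.3, 327.9, 87.3]
orientation: [[-1.0, 0.001, 0.001], [0.001, 1.0, 0.001], [-0.001, 0.001, -1.0]]
force: [0.8, 0.2, 0.9]
grip_width: 0.702
```

jog_arm(dp=[[0,0,0],[0,0,0],[0,0,0],[0,0,0],[0,0,0],[0,0,0],[0,0,0],[0,0,0]], dr=[[0,0,0],[0,0,0],[0,0,0],[0,0,0],[0,0,0],[0,0,0],[0,0,0],[0,0,0]], grip=-1, grip_force=40)

```text
time_s: 44.4
ee_pos: [447.3, 328.1, 87.5]
orientation: [[-1.0, 0.0, 0.002], [0.0, 1.0, 0.001], [-0.002, 0.001, -1.0]]
force: [-0.1, -2.0, 5.3]
grip_width: 0.383
```

jog_arm(dp=[[0,0,-0.06],[0,0,-0.18],[0,0,-0.34],[0,0,-0.5],[0,-0.02,-0.62],[-0.02,-0.1,-0.68],[-0.07,-0.24,-0.7],[-0.12,-0.4,-0.7],[-0.18,-0.56,-0.7],[-0.24,-0.72,-0.7],[-0.29,-0.86,-0.7],[-0.33,-0.96,-0.7],[-0.34,-1,-0.7]], dr=[[0,0,0],[0,0,0],[0,0,0],[0,0,0],[0,0,0],[0,0,0],[0,0,0],[0,0,0],[0,0,0],[0,0,0],[0,0,0],[0,0,0],[0,0,0]])

```text
time_s: 45.7
ee_pos: [515.1, 125.4, 225.9]
orientation: [[-1.0, 0.002, -0.001], [0.002, 1.0, -0.001], [0.001, -0.001, -1.0]]
force: [-0.3, 0.4, -1.1]
grip_width: 0.381
```

```bash
python3 - <<'E'
from h import *
z=[0,0,0]
cm([([0,0,.72],z),([-.34,-1,-.7],z)])
goc(559.2,-1.6,121.3,180)
E
```

```text
t 45.7 cmd [514.8 127.9 226.3] ee [515.1 125.4 225.9] DP [-0.2219, -0.6476, 0.5249] DR [0.0, 0.0, 0.0001] w 0.381 F [-0.3  0.4 -1.1]
```

jog_arm(dp=[[-0.05,-0.14,0],[-0.1,-0.3,0],[-0.15,-0.44,0],[-0.19,-0.56,0],[-0.215,-0.63,0],[-0.22,-0.649,0.04],[-0.22,-0.649,0.16],[-0.22,-0.649,0.3],[-0.22,-0.649,0.42],[-0.22,-0.649,0.49],[-0.22,-0.649,0.512],[-0.22,-0.649,0.52],[-0.22,-0.649,0.524],[-0.22,-0.649,0.524]], dr=[[0,0,0],[0,0,0],[0,0,0],[0,0,0],[0,0,0],[0,0,0],[0,0,0],[0,0,0],[0,0,0],[0,0,0],[0,0,0],[0,0,0],[0,0,0],[0,0,0]])

```text
time_s: 47.1
ee_pos: [559.3, -1.6, 122.5]
orientation: [[-1.0, -0.0, 0.002], [-0.0, 1.0, 0.0], [-0.002, 0.0, -1.0]]
force: [-0.3, 1.0, 2.2]
grip_width: 0.386
```

```bash
python3 - <<'E'
from h import *
z=[0,0,0]
cm([([-.22,-.649,.524],z)])
goc(558.9,-1.9,121.3,180)
w=grab("scene"); crop(w,190,150,340,265,5,"s21.png")
E
```

```text
t 47.1 cmd [558.8  -1.9 121.5] ee [559.3  -1.6 122.5] DP [-0.0004, -0.0001, 0.0009] DR [0.0, 0.0, 0.0001] w 0.386 F [-0.3  1.   2.2]
```

View pics/s21.png

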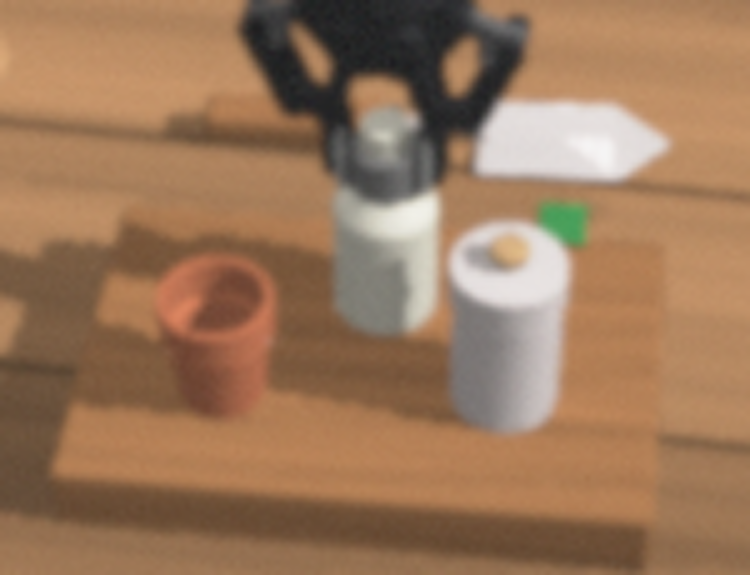

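The bottle is touching down on the plank at its place. I'll release, lift, and back away to compare with the first pictures.

jog_arm(dp=[[0,0,0],[0,0,0],[0,0,0],[0,0,0],[0,0,-0.04],[0,0,-0.14],[0,0,-0.3],[0,0,-0.48],[0,0,-0.58],[0,0,-0.58]], dr=[[0,0,0],[0,0,0],[0,0,0],[0,0,0],[0,0,0],[0,0,0],[0,0,0],[0,0,0],[0,0,0],[0,0,0]], grip=0.4)

```text
time_s: 48.15
ee_pos: [559.8, -1.9, 241.5]
orientation: [[-1.0, -0.0, 0.006], [-0.0, 1.0, -0.0], [-0.006, -0.0, -1.0]]
force: [-0.1, 0.9, -0.3]
grip_width: 0.7
```

jog_arm(dp=[[0.12,0.12,0],[0.26,0.26,0],[0.42,0.42,0],[0.58,0.58,0],[0.74,0.74,0],[0.85,0.9,0],[0.85,1,0],[0.85,1,0],[0.85,1,0]], dr=[[0,0,0],[0,0,0],[0,0,0],[0,0,0],[0,0,0],[0,0,0],[0,0,0],[0,0,0],[0,0,0]])

```text
time_s: 49.05
ee_pos: [388.6, 198.0, 237.0]
orientation: [[-1.0, -0.001, -0.001], [-0.001, 1.0, -0.001], [0.001, -0.001, -1.0]]
force: [0.0, 0.4, 0.2]
grip_width: 0.701
```

```bash
python3 - <<'E'
from h import *
import pickle
d=pickle.load(open("c0.pkl","rb")); e={n:grab(n) for n in ["top","scene"]}
pickle.dump(e,open("c1.pkl","wb"))
print(manip.sense()["time_s"])
crop(d["top"],205,145,355,260,2.6,"a.png");crop(e["top"],205,145,355,260,2.6,"b.png")
crop(d["scene"],200,160,335,250,2.6,"c.png");crop(e["scene"],200,160,335,250,2.6,"dd.png")
I=lambda n:cv2.imread("pics/"+n)
A=np.hstack([I("a.png"),I("b.png")]);B=np.hstack([I("c.png"),I("dd.png")]);w=max(A.shape[1],B.shape[1])
A=cv2.copyMakeBorder(A,0,0,0,w-A.shape[1],0);B=cv2.copyMakeBorder(B,0,0,0,w-B.shape[1],0)
cv2.imwrite("pics/cmp.png",np.vstack([A,B]))
print(np.vstack([A,B]).shape)
# differential template match in each view
for n,boxes in {"top":{"tin":(230,168,268,212),"pot":(298,162,332,198),"bottle":(266,198,300,236)},"scene":{"tin":(276,192,308,240),"pot":(218,198,248,238),"bottle":(258,168,282,200)}}.items():
    a=cv2.cvtColor(d[n]["frame"],cv2.COLOR_RGB2GRAY);b=cv2.cvtColor(e[n]["frame"],cv2.COLOR_RGB2GRAY)
    for k,(x0,y0,x1,y1) in boxes.items():
        r=cv2.matchTemplate(b[y0-6:y1+6,x0-6:x1+6],a[y0:y1,x0:x1],cv2.TM_CCOEFF_NORMED); _,v,_,l=cv2.minMaxLoc(r)
        x,y=l
        sx=sy=0
        if 0<x<12 and 0<y<12:
            f=lambda m,c,p:(m-p)/2/(m-2*c+p)
            sx=f(r[y,x-1],r[y,x],r[y,x+1]);sy=f(r[y-1,x],r[y,x],r[y+1,x])
        print(n,k,"shift px",round(x-6+sx,2),round(y-6+sy,2),"corr",round(v,3))
E
```

```text
49.15
(533, 780, 3)
top tin shift px -0.32 0.85 corr 0.982
top pot shift px 0.62 0.95 corr 0.892
top bottle shift px 0.37 -0.0 corr 0.973
scene tin shift px 0.18 -0.52 corr 0.985
scene pot shift px 0.21 -0.52 corr 0.887
scene bottle shift px -0.3 -0.01 corr 0.991
```

View pics/cmp.png

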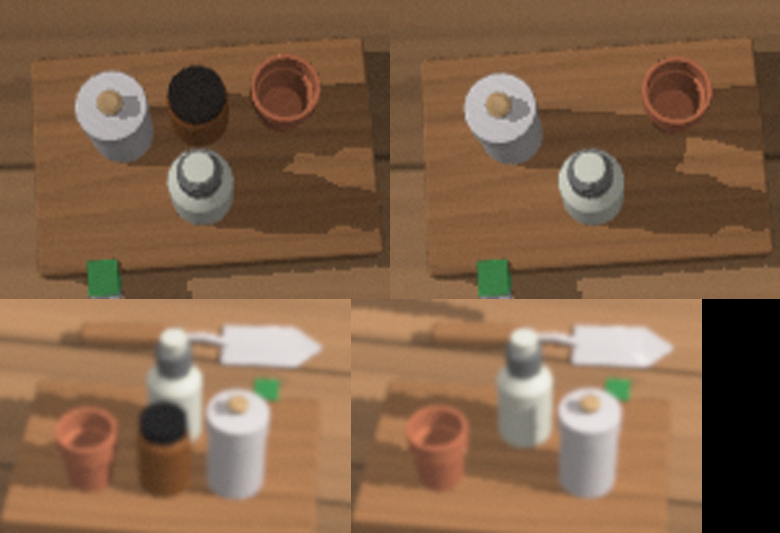

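The jar is gone from its place, and all three things are within 1 px (about 2 mm) of their starting images in both views. One last overall look before handing in.

```bash
python3 - <<'E'
from h import *
import pickle
e=pickle.load(open("c1.pkl","rb"))
crop(e["scene"],90,110,460,330,2,"fin.png",[(proj(e["scene"],circ(494.2,-318,6,50)),(0,0,255))])
E
```

```text
(no output)
```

View pics/fin.png

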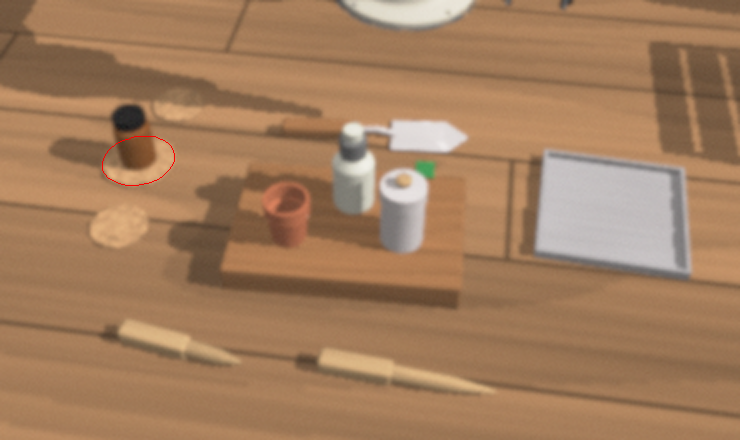

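The jar stands upright on the large mat at (137,140), the pot, bottle and tin are upright on the plank, the tray is empty, and the trowel and dibbers look untouched. I'll hand it in.

```bash
python3 -c "
from cell import manip
print(manip.sign_off()); print(manip.sense()['time_s'])"
```

```text
the job is handed in; nothing more can be done
None
the job is handed in; nothing more can be done
```

The job is done and handed in at about 49 s. I moved the bottle, tin and pot upright into the tray, stood the jar on the 100 mm mat, then returned the pot, tin and bottle to the plank in that order.

**Jar:** a wrist picture showed it centred on the mat to within about 1–2 mm.

**Bottle, tin and pot:** all three stand upright. They match their starting pictures to within 1 pixel (about 2 mm) in both the top and scene views. The tin and pot appear to sit 1–2 mm nearer the robot than at the start, which is about the camera accuracy, so I left them.

**Disagreement between cameras:** the top and scene cameras differed by 2–3 mm on most positions, and by about 8 mm for the jar. I used averaged positions, which the wrist camera then confirmed.

**Forces and bystanders:** the largest wrist force I saw was about 12 N. The trowel and dibbers were not touched.

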